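Lift the hot lid off the warming pot with the lid lifter

TASK

The lid of the warming pot is hot. Take the lid lifter from its rack, hook it under the lid's loop handle and lift the lid off, keeping it level all the way: the thermometer makes one side heavier by an unknown amount, so feel for the balance point along the loop with small lifts before you raise it. Set the lid down gently, seated level in the ring of the lid stand, unhook, and put the lifter back in its rack; do not let the gripper or arm touch the lid, the pot or the stand, do not press or yank hard with the lifter, and leave the other things where they are.

Things in the scene. Friction and masses are not known exactly. Their poses are not given: they have to be found in the camera images.
- pot: Round white electric warming pot, 200 mm across, fixed on the table, empty inside. Its open mouth is 176 mm wide; its flat rim lies 95 mm above the table; a small control panel is on its +x side. Origin: on its axis at table level; z up.
- lid: Loose metal lid lying on the pot. Flange 196 mm across, 4 mm thick; under it a chamfered centring step, 166 mm across and 8 mm deep, that fits the pot's mouth and the stand's ring with 5 mm play all round. Origin: centre of the flange's underside (in the rim plane when seated); z up, y toward the thermometer, along the loop handle. A small lift off balance raises only the hooked side.
- loop (a point): Middle of the top bar of the lid's upright, rigid loop handle (6 mm round bar), on its centre line, 30 mm above the lid's origin. The bar is straight along the lid's y for 40 mm each way, then bends down to feet at y = -44 and +44 mm. Its underside is 23 mm above the lid's top face. Axes as the lid's.
- thermometer: Dial thermometer screwed through the lid on its +y side: dial 44 mm across, its top 32 mm above and its 7 mm probe reaching 30 mm below the lid's underside. Origin: on its axis (72 mm from the lid's centre), in the plane of the lid's underside. Weighs 40 to 260 g, not known.
- lid_top (a point): Centre of the lid's top face, 4 mm above its underside. Lid without thermometer: 360 to 560 g, not known. The balance point of lid plus thermometer is 26 mm under the loop bar's underside, at lid x = 0, 5 to 31 mm from the middle toward +y. Hung 3 mm beside it, the lid tilts about 7 degrees. Lifted slightly off balance, it pivots on its far edge (98 mm from the middle), the rim bearing the rest.
- stand: Lid stand fixed on the table: ring of 8 mm bright wire on three splayed legs, 176 mm wide inside, 192 mm outside, its top 60 mm above the table. The lid's step drops into the ring and the flange rests on the wire, lid origin then 60 mm above the table. Origin: on the ring's axis at table level; z up.
- rack: Lifter rack fixed on the table: dark steel base, post and on top a flat two-tined fork. Tines lie along the rack's x, open toward -x, from x = -28 to +50 mm (cross web beyond); gap between them 14 mm, each 19 mm wide, tops 125 mm above the table. Origin: at table level under the middle of the gap; z up.
- lifter: Loose lid lifter, 180 g, hanging upright in the rack, guard disc on the tines, its x nearly the rack's x. Round 7 mm stem along z ending in a J hook that points to +x. Origin: on the stem's axis, level with the hook's floor, 40 mm above the table in the rack. Brass guard disc 36 mm across at z = 85 to 90 mm. Lowest point z = -7 mm.
- hook (a point): Middle of the hook's floor, where the loop bar is to hang: 10 mm from the stem's axis toward the lifter's +x. Bar space between stem and upturned tip: 3.5 to 16.5 mm from the stem's axis. The tip ends 23.5 mm from the axis and 8 mm above the floor; the floor is 7 mm thick in z and 7 mm wide in y, rounded.
- handle (a point): Middle of the grip zone of the lifter's wooden handle, 130 mm above the hook's floor on the stem's axis. The handle is flat-sided and upright, 26 mm in x by 22 mm in y, from 90 to 165 mm above the hook's floor: grip it from above across its y sides.
- strippers: Yellow-handled wire strippers lying on the table, about 190 mm long, 76 mm wide, 20 mm high. Leave alone. Origin under its middle.
- switch: Round push switch, black base 76 mm across, green top, 33 mm high. Leave alone. Origin under its centre.
- tray: Shallow blue parts tray, 90 x 120 x 25 mm. Leave alone. Origin under its centre.
Mind the look-alikes: they are no part of the job. Leave any green or orange look-alike of the stand alone.

How it is judged:
On the way, in this order (a step that is already met when the one before it is completed fails the run):
1. the lid hangs level on the lifter, at least 45 mm above the pot's rim, clear of the pot (z of lid in the frame of pot above 0.14 m and contact force between lifter and lid above 2 N and contact force between lid and pot below 0.1 N and angle between lid's own z axis and vertical below 0.12 rad), for 0.3 s.
2. the lid is seated level in the stand's ring, off the lifter (horizontal distance between lid and stand below 0.009 m and z of lid in the frame of stand below 0.0625 m and angle between lid's own z axis and vertical below 0.03 rad and contact force between lid and stand above 2 N and contact force between lifter and lid below 0.1 N), for 0.2 s.
At the end, for the whole second after the job is handed in: Lid seated in the stand's ring: centre within 9 mm of its axis, height within 2.5 mm, tilt under 0.03 rad, at rest, off the lifter. Lifter at rest in the rack: stem between the tines, guard on them (within 4 mm in height), upright within 0.1 rad, released (horizontal distance between lid and stand below 0.009 m and z of lid in the frame of stand between 0.0575 and 0.0625 m and angle between lid's own z axis and vertical below 0.03 rad and linear speed of each of lid, lifter below 0.02 m/s and contact force between lifter and lid below 0.1 N and z of lifter in the frame of rack between 0.036 and 0.044 m and y of lifter in the frame of rack between -0.007 and 0.007 m and x of lifter in the frame of rack between -0.025 and 0.05 m and angle between lifter's own z axis and vertical below 0.1 rad); the robot touches nothing.
It fails at once if the lid tips more than 0.12 rad (7 degrees) (angle between lid's own z axis and vertical above 0.12 rad).
It fails at once if the lifter presses, pulls or knocks on the lid with more than 25 N (contact force between lifter and lid above 25 N).
It fails at once if the lid is dropped or pressed on the stand with more than 25 N, or the lifter strikes the pot or the stand with more than 5 N (contact force between lid and stand above 25 N or contact force between lifter and pot above 5 N or contact force between lifter and stand above 5 N).
It fails at once if the gripper or arm touches the hot lid, the pot or the stand (contact force between any of the arm, the fingers and lid above 0.5 N or contact force between any of the arm, the fingers and pot above 0.5 N or contact force between any of the arm, the fingers and stand above 0.5 N).
It fails at once if a bystander is moved more than 15 mm (distance of any of strippers, switch, tray from where it was at the start of the episode above 0.015 m).
It also fails if it takes over 72 s, if anything falls off the work surface, if the arm or the gripper's body presses on something with over 40 N, if the wrist force passes 120 N, or if a joint passes its speed limit or range.

ROBOT

A 6-joint arm with a two-finger parallel gripper is mounted at the origin on the work surface. World frame = base frame: x ahead of the robot, y to its left, z up, the work surface at z = 0. Lengths are in m, angles in rad, forces in N, time in s.
With the tool pointing down it reaches from about 0.35 to 0.725 m from the base axis. Payload 6 kg.
Tool frame: the origin (TCP) lies on the centre line of the jaws, within the pads' length; the fingertips stand 25 mm ahead of it and the grasp point (between the pads) lies 6 mm ahead of it; z points along the fingers, x is the direction in which the jaws open and shut, and the axes are right-handed (so a half turn about z gives the same grasp; the last joint's range is limited). The gripper opens to 85 mm and grips with 20 to 120 N. Pads are 22 mm wide; open, the fingers measure 114 mm over their backs; the gripper's body (76 mm by 85 mm) begins 54 mm behind the grasp point. The pads swing forward as they close: fully open they stand 13 mm farther back than shut.
Start: joints at [-0.895, 0.04, 0.085, 0, -1.615, -0.334], TCP at [0.201, -0.565, 0.256] pointing down, gripper open.
Joint ranges: [-2.56, 2.56], [-1.29, 2.01], [-1.08, 1.49], [-3.29, 1.98], [-2.81, -0.18], [-2.99, 2.99]. Speed limits (rad/s): [2.57, 2.57, 3.01, 3.14, 3.14, 3.14].

INTERFACE

Orientations are given as a unit quaternion [x, y, z, w].
In Python, from cell import env gives the robot as it stands.
- The arm moves only by the shell command python3 -m inch 'ROWS' [FORCE]. ROWS is JSON, a list that holds one entry, the list of rows, each a list of 7 numbers: the turn, a rotation vector about the tool's x, y, z in rad, then the shift along the tool's x, y, z in cm, then the closure, from 0 (fully open) to 1 (shut). In form: [[[wx, wy, wz, tx, ty, tz, grip], ...]]. A call has 1 to 5 rows; each row shifts and turns the pose as measured when the row begins, along the tool's axes as they then stand; what a row does not reach is not made up. A row lasts 1/12 s, in which the tool goes at most 41.7 mm and 7.16 degrees, less where a joint would pass 70% of its speed; a pose out of reach is approached as far as the arm can. A call is refused whole if a number of a shift passes 4.17 or a number of a turn 0.125, either way. A call with a gripper value outside its range is refused whole. The fingers move at their own pace and stop on an object; FORCE is the grip in N (left out, the last holds). Time passes only in rows, so rows that do not move let the fingers close. It gives the time, the measured TCP pose, the force and the opening at its end, in the units of the state.
- env.observe(): the state, without advancing time (a new reading comes with each control period).
- env.read_camera(name): name is "scene" or "top"; returns a dict with "image" (384x512x3 uint8, red, green, blue), "mtx" (3x3 intrinsics, pixels), "distortion" ([k1, k2, p1, p2, k3] as OpenCV has them; the pictures are not rectified), "world_from_camera" (4x4, takes a point from camera to world coordinates). Camera axes: x right, y up, looking along -z (the intrinsics and any distortion apply to the point x, -y, -z); pixel columns grow to the right and rows downward; lengths in m; the calibration is good to about 2 mm. A picture is of the moment at which its call begins. There is no depth.
- env.hand_in(): hands the job in, once; it reports no verdict.
Trained networks look in the newest picture that a camera, given by its name, has taken for a name from the list of things; names that differ only in an ending like _2 or _b are one class to them, and where a whole thing is asked for, a point or a joint stands for the part that bears it (a point fixed in the world has none). Each returns a list of dicts, best first, with "conf" (0 to 1); they miss things now and then, are a little off and sometimes report something else, mostly with a low value. They report only what shows in the picture. A call takes as long as a camera call. They do not tell look-alikes from the thing itself.
- env.search_frame(name, camera): "centre" ([column, row] in pixels, amid what is visible of it).
- env.cut_out(name, camera): "mask" (384x512 bool, what is visible of it) and "centre" ([column, row] in pixels, amid what is visible of it).
- env.tip_of(name, camera): "centre" ([column, row] in pixels: a listed point, or the origin of a listed thing).
The state is a dict: "time": time; "joint_positions": joint angles; "joint_velocities": joint speeds; "effort": joint torques, N m; "ee_pos": TCP position; "tcp_rot": TCP orientation; "contact_force": force on the tool from outside, world axes, zero at the start; "ft_torque": the same for the moment, N m; "gripper_width": opening from 0.0 (shut) to 1.0 (fully open).
Only numpy, scipy, OpenCV 4.12 (cv2) and the standard library are available. Lean on these libraries where they do the work, as an engineer would, in place of code of your own. Each camera call takes 0.05 s, during which the arm holds its last target.

## Working session

There is one attempt and no reset: what is moved stays moved. The work goes in short steps, Python scripts to look and compute and a shell command to move; the robot and the scene stay as the last step left them, time stands still between calls to the robot, and variables do not carry over. Pictures are saved under pics/ and viewed, and the job is handed in when it is done.

```bash
ls; mkdir -p pics
python3 - <<'E'
from cell import env
import cv2
s=env.observe(); print(s)
for c in("scene","top"):
    r=env.read_camera(c); cv2.imwrite(f"pics/{c}0.png",r["image"][:,:,::-1]); print(c,r["mtx"],r["distortion"],r["world_from_camera"])
    for n in("pot","lid","loop","thermometer","lid_top","stand","rack","lifter","hook","handle"):
        print(n,[(round(d["conf"],2),[round(float(v),1) for v in d["centre"]]) for d in env.tip_of(n,c)][:4])
E
```

```text
pics
{'time': 0.0, 'joint_positions': array([-8.95299465e-01,  4.07934870e-02,  8.38118305e-02, -5.23249358e-04,
       -1.61550027e+00, -3.33697537e-01]), 'joint_velocities': array([-0.00166622,  0.00213281,  0.00152434, -0.00033541, -0.00084631,
        0.00057368]), 'effort': array([ 7.92170340e-04, -3.68219626e+01,  3.47425282e+01,  6.93256259e+00,
       -5.29844896e-03, -3.50082416e-07]), 'ee_pos': array([ 0.2011079 , -0.56498325,  0.25527808]), 'tcp_rot': array([ 5.76539241e-01,  8.17068984e-01,  4.84696575e-04, -7.37355123e-04]), 'contact_force': array([ 0.00136254, -0.7642812 ,  0.16713064]), 'ft_torque': array([-0.06941861, -0.03187344, -0.00453855]), 'gripper_width': 0.9985938461148431}
scene [[393.01562247   0.         256.75976677]
 [  0.         393.01562247 187.51976638]
 [  0.           0.           1.        ]] [-0.10511168  0.          0.          0.          0.        ] [[-0.60477532 -0.649697    0.46058726  1.00063241]
 [ 0.79620412 -0.48055515  0.36759454  0.35485793]
 [-0.01748749  0.58903358  0.80791932  1.07866043]
 [ 0.          0.          0.          1.    
[... 384 characters left out ...]
 245.2])]
top [[417.60352693   0.         251.18016008]
 [  0.         417.60352693 189.75376466]
 [  0.           0.           1.        ]] [-0.14966828  0.          0.          0.          0.        ] [[ 0.02977147  0.98242594 -0.18426322  0.2154843 ]
 [-0.99945381  0.02661292 -0.01959146 -0.09947661]
 [-0.01434338  0.18474585  0.98268166  1.37656056]
 [ 0.          0.          0.          1.        ]]
pot []
lid [(0.58, [158.4, 185.6])]
loop [(0.83, [156.3, 183.9]), (0.49, [131.6, 128.6])]
thermometer [(0.57, [136.8, 191.1])]
lid_top [(0.88, [157.2, 183.6])]
stand []
rack [(0.79, [232.4, 134.9])]
lifter [(0.51, [227.1, 131.4])]
hook [(0.27, [160.0, 183.4])]
handle [(0.48, [223.3, 118.6])]
```

View pics/scene0.png

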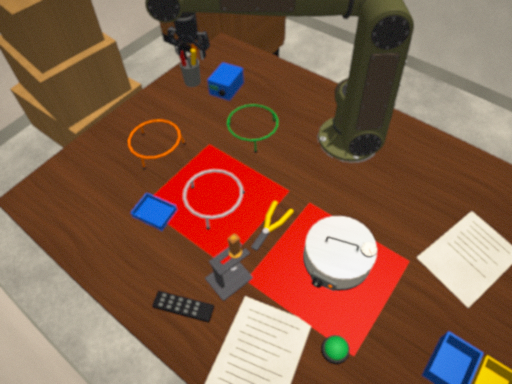

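View pics/top0.png

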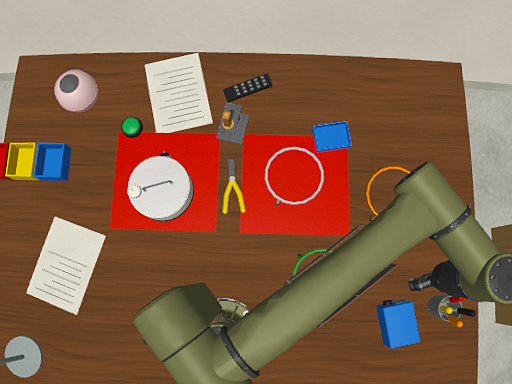

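The top picture shows the lid at (160,188) with its thermometer at (134,190), the silver ring stand at (294,176) on red, the rack with the lifter at (232,122), the strippers at (233,185), the switch at (131,127) and the tray at (332,136). In the scene picture the silver ring is at (213,194).

Things that could be taken for the stand are orange (155,138) and green (252,122) in scene, and silver (213,194). The silver one is "bright wire", so I choose that. The pale disc with a handle at top (22,357) is not the lid.

```bash
cat > h.py <<'E'
import numpy as np, cv2
from scipy.optimize import least_squares
def ray(r,px):
    p=cv2.undistortPoints(np.array([[px]],float),r["mtx"],np.array(r["distortion"]))[0,0]
    T=np.array(r["world_from_camera"]); d=T[:3,:3]@np.array([p[0],-p[1],-1.]); return T[:3,3],d/np.linalg.norm(d)
def onz(r,px,z):
    o,d=ray(r,px); return o+d*(z-o[2])/d[2]
def proj(r,P):
    P=np.atleast_2d(P).astype(float); T=np.linalg.inv(np.array(r["world_from_camera"])); c=P@T[:3,:3].T+T[:3,3]; c=c*[1,-1,-1]
    return cv2.projectPoints(c,np.zeros(3),np.zeros(3),r["mtx"],np.array(r["distortion"]))[0][:,0]
def tri(rs,pxs):
    A=np.zeros((3,3));b=np.zeros(3);R=[ray(r,p) for r,p in zip(rs,pxs)]
    for o,d in R:
        M=np.eye(3)-np.outer(d,d);A+=M;b+=M@o
    X=np.linalg.solve(A,b); return X,[np.linalg.norm((np.eye(3)-np.outer(d,d))@(X-o)) for o,d in R]
E
python3 - <<'E'
import sys; sys.path.insert(0,'.')
from h import *
from cell import env
R={c:env.read_camera(c) for c in("scene","top")}
import pickle; pickle.dump(R,open('R0.pkl','wb'))
def crop(c,x,y,w,h,s):
    im=R[c]["image"][y:y+h,x:x+w,::-1]; return cv2.resize(im,None,fx=s,fy=s,interpolation=cv2.INTER_CUBIC)
cv2.imwrite('pics/c1.png',np.vstack([np.hstack([crop("top",105,90,160,140,2.4),crop("scene",200,200,160,140,2.4)])]))
cv2.imwrite('pics/c2.png',np.hstack([crop("top",205,90,64,64,6),crop("scene",200,225,64,64,6)]))
for c in R:
    for n in("lid","thermometer","stand","rack","lifter","pot","strippers","switch","tray"):
        o=env.cut_out(n,c)
        print(c,n,[(round(d["conf"],2),np.round(d["centre"],1),int(d["mask"].sum())) for d in o][:4])
E
```

```text
scene lid [(0.7, array([342.6, 247.2]), 3393)]
scene thermometer [(0.48, array([368. , 248.8]), 200)]
scene stand [(0.97, array([194.2, 187.1]), 493), (0.64, array([177.5, 143.1]), 53), (0.59, array([272.8, 118.8]), 44)]
scene rack [(0.92, array([225.9, 275.9]), 1316)]
scene lifter [(0.64, array([237.2, 250.3]), 243)]
scene pot [(0.91, array([325.1, 278.3]), 810)]
scene strippers [(0.66, array([268.5, 225.1]), 458)]
scene switch [(0.91, array([334.2, 349.8]), 655), (0.52, array([337.6, 248.2]), 3461), (0.39, array([234.3, 246.5]), 289)]
scene tray [(0.79, array([152.8, 212.1]), 943)]
top lid [(0.73, array([158.4, 186.7]), 2877), (0.41, array([227.6, 123.8]), 118)]
top thermometer [(0.74, array([134.9, 193.6]), 163)]
top stand [(0.78, array([375.1, 176.4]), 224), (0.65, array([134.1, 192.6]), 159), (0.64, array([231.1, 186.6]), 440), (0.63, array([300.4, 256.5]), 162)]
top rack [(0.6, array([234.8, 128. ]), 687)]
top lifter [(0.61, array([320.2, 167.5]), 385), (0.53, array([225.6, 120.6]), 148)]
top pot [(0.96, array([184.7, 205.4]), 335)]
top strippers [(0.68, array([230.4, 187.2]), 430)]
top switch [(0.6, array([128.9, 128.3]), 354)]
top tray []
```

View pics/c1.png

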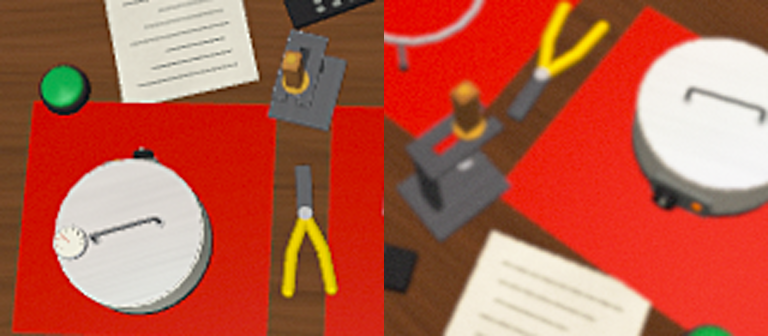

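View pics/c2.png

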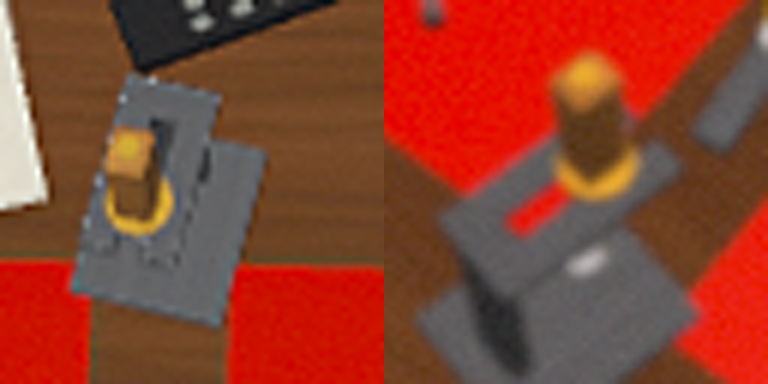

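The crops show the rack's fork with its web at the far (+x) end and the tines opening toward the robot. The lifter's handle is in the gap (top about (227,118), scene about (236,245)). The loop bar runs from about (143,189) to (172,182) in top. Next I fit the models.

```bash
cat > fit.py <<'E'
from h import *
import pickle
R=pickle.load(open('R0.pkl','rb'))
th=np.linspace(0,2*np.pi,721)
def circ(x,y,z,r): return np.c_[x+r*np.cos(th),y+r*np.sin(th),np.full(th.size,z)]
from scipy.spatial import cKDTree
# ring
def ringpix(c,cx,cy,w):
    im=R[c]["image"].astype(int); m=np.zeros(im.shape[:2],bool)
    hsv=cv2.cvtColor(R[c]["image"],cv2.COLOR_RGB2HSV)
    m[cy-w:cy+w,cx-w:cx+w]=True
    m&=(hsv[...,1]<110)&(hsv[...,2]>110)
    n,l,st,_=cv2.connectedComponentsWithStats(m.astype(np.uint8),connectivity=8)
    k=1+np.argmax(st[1:,4]); ys,xs=np.nonzero(l==k); return np.c_[xs,ys].astype(float)
pts={"top":ringpix("top",294,176,36),"scene":ringpix("scene",213,194,38)}
def res(p,cams,z=.056,r=.092):
    o=[]
    for c in cams:
        d,_=cKDTree(proj(R[c],circ(p[0],p[1],z,r))).query(pts[c]); o.append(d)
    return np.concatenate(o)
for cams in(["top"],["scene"],["top","scene"]):
    s=least_squares(res,onz(R["top"],(294,176),.056)[:2],args=(cams,),loss='soft_l1',diff_step=1e-3); print("stand",cams,s.x,np.sqrt(np.mean(s.fun**2)),[len(pts[c]) for c in cams])
E
python3 fit.py
python3 - <<'E'
from fit import *
# lid top-face contour: bright pixels
for c,(x,y) in {"top":(160,188),"scene":(340,247)}.items():
    im=R[c]["image"]; 
    g=im.min(2)[y-50:y+50,x-50:x+50]
    print(c); 
    for k in range(0,100,10): print(g[k,::5])
E
```

```text
stand ['top'] [ 0.51587888 -0.21002609] 1.0003732214239573 [517]
stand ['scene'] [ 0.51766827 -0.21215805] 1.3274021465282524 [460]
stand ['top', 'scene'] [ 0.51671937 -0.21096281] 1.2068920520711726 [517, 460]
stand ['top'] [ 0.51587888 -0.21002609] 1.0003732214239573 [517]
stand ['scene'] [ 0.51766827 -0.21215805] 1.3274021465282524 [460]
stand ['top', 'scene'] [ 0.51671937 -0.21096281] 1.2068920520711726 [517, 460]
top
[40 41  0  0  0  0  0  0  0  0  0  0  0  0  0  0  0  0  0  0]
[35 42  0  0  0  0  0  0  0  0  0  0  0  0  0  0  0  0  0  0]
[ 39  42   0   0   0   0   0   0 198 218 213 216 194   0   0   0   0   0
   0   0]
[ 35   6   0   0   0 197 214 210 208 208 208 209 205 209 212   0   0   0
   0   0]
[ 38   0   0   0 217 213 212 209 208 209 212 212 212 210 211 209 105   0
   0   5]
[ 33   0   0   0 189 221 122 120 215 213 213 213 213 214 213 215  95   0
   4   4]
[ 37   0   0   0 216 213 211 215 213 217 213 216 216 213 215 220 115   8
   0   7]
[ 34   0   6   2   0 145 214 214 218 216 219 219 222 219 141 131  10  19
   7   3]
[ 43   0  12  13   0   0   2   4  66 129 131 138 147
[... 186 characters left out ...]
33 31 28 32 29 29 37 36 34 33 29 29]
[ 28  28   2   5   1   0   8 108 211 229 228 207 128  27  36  27  33  31
  31  36]
[ 10   7   0  14  69 237 235 236 237 236 237 240 238 239 239 202  31  34
  32  37]
[ 11   7  17  68 232 235 237 223 145 212 239 239 241 240 239 237 239  37
  34  35]
[ 15  14   9 135 236 235 238 239 238 240 239 241 242 228 203 243 240 214
  23  32]
[ 18  21  28  98 225 239 239 240 239 240 239 240 242 243 244 226 191 207
  26  30]
[ 18  21  18  42 104 154 242 243 245 244 243 242 243 244 245 245 221  35
  36  30]
[ 24  28  20  28  40  53 106 114 135 206 237 239 239 193 117  90  30  28
  28  30]
[ 29  25  25  30  37  31  29  51  19  73 110 106  83  39  38  32  37  31
  42  28]
```

```bash
cat >> fit.py <<'E'
print('---lid')
def lidc(c,x,y,lev):
    g=cv2.GaussianBlur(R[c]["image"].min(2),(3,3),0); m=np.zeros(g.shape,np.uint8); m[y-55:y+55,x-55:x+55]=(g>lev)[y-55:y+55,x-55:x+55]
    cs,_=cv2.findContours(m,cv2.RETR_EXTERNAL,cv2.CHAIN_APPROX_NONE); return cv2.convexHull(max(cs,key=cv2.contourArea))[:,0].astype(float), max(cs,key=cv2.contourArea)[:,0].astype(float)
for c,(x,y) in {"top":(160,188),"scene":(340,247)}.items(): pts[c]=lidc(c,x,y,165)[1]
for cams in(["top"],["scene"],["top","scene"]):
    s=least_squares(res,onz(R["top"],(160,188),.099)[:2],args=(cams,.099,.098),loss='soft_l1',f_scale=.5,diff_step=1e-3); print("lid",cams,s.x,np.sqrt(np.mean(s.fun**2)))
lidxy=s.x
E
python3 fit.py
python3 - <<'E'
from fit import *
a=cv2.resize(R["top"]["image"][150:225,120:200,::-1],None,fx=6,fy=6,interpolation=cv2.INTER_NEAREST)
b=cv2.resize(R["scene"]["image"][212:292,300:380,::-1],None,fx=4,fy=4,interpolation=cv2.INTER_NEAREST)
cv2.imwrite('pics/c3.png',a);cv2.imwrite('pics/c4.png',cv2.resize(b,None,fx=1.75,fy=1.75))
E
```

```text
stand ['top'] [ 0.51587888 -0.21002609] 1.0003732214239573 [517]
stand ['scene'] [ 0.51766827 -0.21215805] 1.3274021465282524 [460]
stand ['top', 'scene'] [ 0.51671937 -0.21096281] 1.2068920520711726 [517, 460]
---lid
lid ['top'] [0.4575206  0.21913561] 0.427235358589556
lid ['scene'] [0.46283708 0.21950885] 0.3613614839374309
lid ['top', 'scene'] [0.46083072 0.21935142] 0.7300599884043015
stand ['top'] [ 0.51587888 -0.21002609] 1.0003732214239573 [517]
stand ['scene'] [ 0.51766827 -0.21215805] 1.3274021465282524 [460]
stand ['top', 'scene'] [ 0.51671937 -0.21096281] 1.2068920520711726 [517, 460]
---lid
lid ['top'] [0.4575206  0.21913561] 0.427235358589556
lid ['scene'] [0.46283708 0.21950885] 0.3613614839374309
lid ['top', 'scene'] [0.46083072 0.21935142] 0.7300599884043015
```

View pics/c3.png

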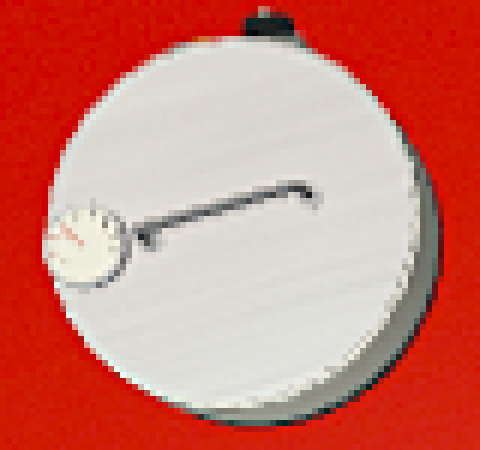

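View pics/c4.png

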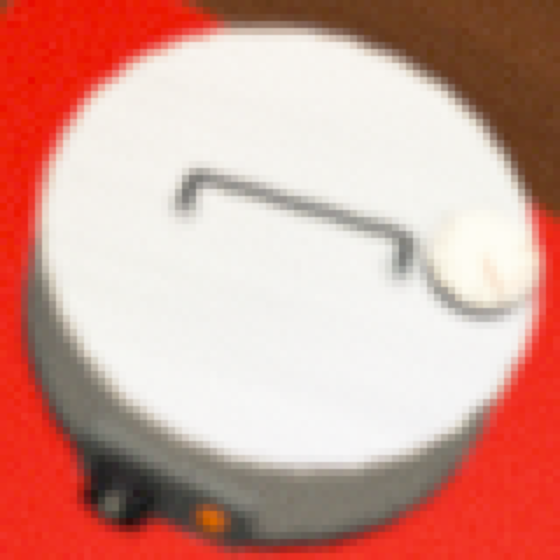

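The top crop shows the bar from about (141.7,189.2) to (171,181), with the dial to the left at (134,190). In scene it runs from (328,236.7) to (357.5,245.3), with the dial on the right. Both agree that the lid's +y points at world +y, slightly toward −x. Next I fit the bar line.

```bash
cat > bar.py <<'E'
from fit import *
print('--- bar')
# dark-weighted line fit in boxes, excluding ends
def barline(c,p,q,hw=3):
    g=R[c]["image"].min(2).astype(float); p,q=np.array(p,float),np.array(q,float); d=(q-p)/np.linalg.norm(q-p); n=np.array([-d[1],d[0]]);L=np.linalg.norm(q-p)
    o=[]
    for t in np.arange(.15*L,.85*L,.5):
        u=np.arange(-hw,hw+.01,.25); P=(p+t*d)+u[:,None]*n
        v=cv2.remap(g.astype(np.float32),P[:,0].astype(np.float32)[None],P[:,1].astype(np.float32)[None],cv2.INTER_LINEAR)[0]
        w=np.clip(np.median(np.r_[v[:4],v[-4:]])-v-15,0,None); 
        if w.sum()>0: o.append(p+t*d+(w*u).sum()/w.sum()*n)
    return np.array(o)
B={"top":barline("top",(141.2,189.2),(170.5,181)),"scene":barline("scene",(327.8,236.6),(357.3,245.1))}
for c in B: 
    P=np.array([onz(R[c],p,.125) for p in B[c]]); m=P.mean(0); u=np.linalg.svd(P-m)[2][0]; u*=np.sign(u[1]); print(c,"line through",m[:2],"dir",u[:2],"rms",np.std((P-m)@[u[1],-u[0],0]))
    x=lambda y:m[0]+(y-m[1])*u[0]/u[1]
    print("  x at y=.219",x(.219))
for c,e in {"top":[(141.2,189.2),(170.5,181)],"scene":[(357.3,245.1),(327.8,236.6)]}.items():
    print(c,"ends",[np.round(onz(R[c],p,.125),4)[:2] for p in e])
for n,z,px in [("therm",.127,{"top":(134,190.3),"scene":(368.3,248.5)})]:
    for c in px: print(n,c,onz(R[c],px[c],z))
E
python3 bar.py | sed -n '/bar/,$p'
python3 - <<'E'
from h import *
import pickle; R=pickle.load(open('R0.pkl','rb'))
a=[]
for c,(x,y) in {"top":(205,90),"scene":(200,225)}.items():
    b=cv2.resize(R[c]["image"][y:y+75,x:x+70,::-1],None,fx=5.5,fy=5.5,interpolation=cv2.INTER_CUBIC); a.append(b)
cv2.imwrite('pics/c5.png',np.hstack(a))
E
```

```text
--- bar
top line through [0.45912514 0.22185026] dir [-0.29874673  0.95433243] rms 0.00022340967647279858
  x at y=.219 0.4600173957313863
scene line through [0.46139813 0.2185868 ] dir [-0.29635324  0.9550784 ] rms 0.000164235674975557
  x at y=.219 0.4612699131083832
top ends [array([0.4427, 0.2659]), array([0.4709, 0.1754])]
scene ends [array([0.4486, 0.2585]), array([0.4738, 0.1796])]
therm top [0.43825171 0.2878717  0.127     ]
therm scene [0.44119709 0.28795891 0.127     ]
```

View pics/c5.png

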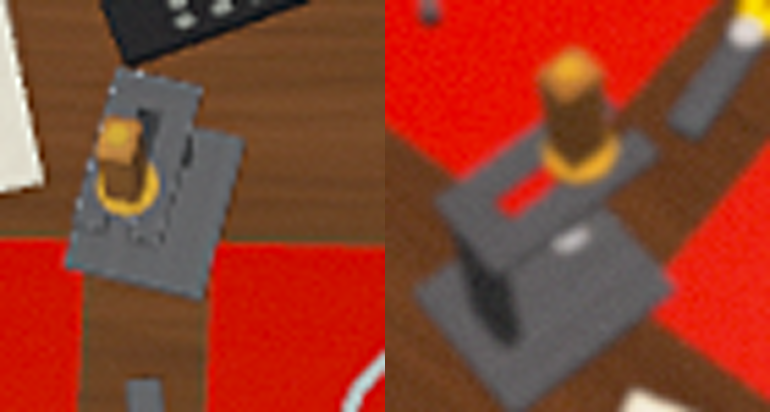

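Run:
```python
from h import *
import pickle; R=pickle.load(open('R0.pkl','rb'))
f=lambda x,y,ox,oy:((x+.5)/5.5-.5+ox,(y+.5)/5.5-.5+oy)
T=lambda x,y:f(x,y,205,90)
S=lambda x,y:f(x-385,y,200,225)
print("handle top", onz(R["top"],T(121,134),.205), onz(R["scene"],S(571,70),.205))
print(tri([R["top"],R["scene"]],[T(121,134),S(571,70)]))
# guard disc fit: yellow pixels
from scipy.spatial import cKDTree
for c,fn,pp in(("top",T,[(97,185),(103,203),(128,217),(152,200),(158,182)]),("scene",S,[(541,158),(560,178),(580,184),(604,176),(618,152)])):
    p=np.array([fn(*q) for q in pp])
    th=np.linspace(0,6.283,721)
    # lower visible edge: top & bottom circles' outline -> use z=.125 approx lower
    s=least_squares(lambda q:cKDTree(proj(R[c],np.c_[q[0]+.018*np.cos(th),q[1]+.018*np.sin(th),0*th+.127])).query(p)[0],onz(R[c],p.mean(0),.127)[:2],diff_step=1e-3)
    print("guard",c,s.x,s.cost)
print("fork top corners",[np.round(onz(R["top"],T(*q),.125)[:2],4) for q in((119,68),(202,91),(78,228),(166,246))])
print("fork scene corners",[np.round(onz(R["scene"],S(*q),.125)[:2],4) for q in((436,197),(500,268),(658,153),(600,108))])
print("gap scene",[np.round(onz(R["scene"],S(*q),.125)[:2],4) for q in((505,205),)], "base scene",[np.round(onz(R["scene"],S(*q),.0)[:2],4) for q in((415,292),(512,411),(674,290))])
```

```text
handle top [0.6625625 0.0038561 0.205    ] [0.66165149 0.00409127 0.205     ]
(array([0.66209231, 0.00407452, 0.20571259]), [np.float64(0.0003408435235978985), np.float64(0.0003408435235976881)])
guard top [0.66101738 0.00575741] 0.1580045982570081
guard scene [0.66354211 0.00453999] 0.1814987995906778
fork top corners [array([0.734 , 0.0139]), array([ 0.7207, -0.035 ]), array([0.6354, 0.0331]), array([ 0.6258, -0.0178])]
fork scene corners [array([ 0.7242, -0.0363]), array([0.7338, 0.0124]), array([0.6409, 0.0353]), array([ 0.6386, -0.003 ])]
gap scene [array([ 0.7073, -0.0068])] base scene [array([ 0.7369, -0.0599]), array([0.7562, 0.0239]), array([0.6527, 0.0499])]
```

```bash
cat > go.py <<'E'
# usage: python3 go.py x y z yaw  (yaw = heading of lifter x; tool x = lifter y) -> total shift (cm, tool axes) and turn
import sys, numpy as np
from scipy.spatial.transform import Rotation as Ro
from cell import env
s=env.observe(); x,y,z,yaw=map(float,sys.argv[1:5])
Rc=Ro.from_quat(s["tcp_rot"])
a=yaw+np.pi/2; X=np.array([np.cos(a),np.sin(a),0]); Z=np.array([0,0,-1.]); T=Ro.from_matrix(np.c_[X,np.cross(Z,X),Z])
print("t",round(s["time"],2),"pos",np.round(s["ee_pos"],4),"F",np.round(s["contact_force"],2),"yaw",round(np.arctan2(*Rc.as_matrix()[:2,0][::-1])-np.pi/2,4))
print("turn",np.round((Rc.inv()*T).as_rotvec(),4),"shift now-axes",np.round(100*Rc.inv().apply(np.array([x,y,z])-s["ee_pos"]),3),"final-axes",np.round(100*T.inv().apply(np.array([x,y,z])-s["ee_pos"]),3))
E
python3 go.py .662 .0045 .26 -.225
```

```text
t 2.1 pos [ 0.2011 -0.5653  0.2563] F [-0.39 -0.27  0.04] yaw 0.3418
turn [-1.000e-04 -1.000e-04  5.668e-01] shift now-axes [38.234 62.521 -0.374] final-axes [65.824 32.216 -0.375]
```

```bash
python3 -m inch '[[[0,0,0.113,2.4,3.0,0,0],[0,0,0.113,2.4,3.0,0,0],[0,0,0.113,2.4,3.0,0,0],[0,0,0.113,2.4,3.0,0,0],[0,0,0.113,2.4,3.0,0,0]]]'; python3 go.py .662 .0045 .26 -.225
```

```text
time: 2.52
ee_pos: [0.3287, -0.4337, 0.2546]
tcp_rot: [0.785, 0.619, -0.001, -0.001]
contact_force: [0.3, -1.0, -0.4]
gripper_width: 1.001
t 2.52 pos [ 0.3287 -0.4337  0.2546] F [ 0.33 -0.95 -0.38] yaw -0.2347
turn [-0.0028 -0.0008 -0.0097] shift now-axes [50.369 22.223 -0.565] final-axes [50.151 22.712 -0.54 ]
```

```bash
python3 -m inch '[[[0,0,0,3.3,1.5,0,0],[0,0,0,3.3,1.5,0,0],[0,0,0,3.3,1.5,0,0],[0,0,0,3.3,1.5,0,0],[0,0,0,3.3,1.5,0,0]]]'; python3 -m inch '[[[0,0,0,3.3,1.5,-0.1,0],[0,0,0,3.3,1.5,-0.1,0],[0,0,0,3.3,1.5,-0.1,0],[0,0,0,3.3,1.5,0,0],[0,0,0,3.3,1.5,0,0]]]'; python3 go.py .662 .0045 .26 -.225
```

```text
time: 2.93
ee_pos: [0.446, -0.2841, 0.2548]
tcp_rot: [0.787, 0.616, -0.0, -0.001]
contact_force: [1.1, -0.9, 0.8]
gripper_width: 0.999
time: 3.35
ee_pos: [0.5626, -0.1331, 0.2597]
tcp_rot: [0.787, 0.617, 0.001, 0.001]
contact_force: [1.8, -0.7, -0.2]
gripper_width: 0.998
t 3.35 pos [ 0.5626 -0.1331  0.2597] F [ 1.77 -0.72 -0.16] yaw -0.2413
turn [ 0.0023 -0.0013 -0.0163] shift now-axes [1.5739e+01 6.3670e+00 8.0000e-03] final-axes [15.634  6.622 -0.027]
```

```bash
python3 -m inch '[[[0,0,-0.003,3.3,1.4,0,0],[0,0,-0.003,3.3,1.4,0,0],[0,0,-0.003,3.2,1.4,0,0],[0,0,-0.003,3.0,1.2,0,0],[0,0,-0.003,2.0,0.9,0,0]]]'; python3 -m inch '[[[0,0,0,0,0,0,0],[0,0,0,0,0,0,0]]]';python3 go.py .662 .0045 .20 -.225
python3 - <<'E'
from h import *
from cell import env
a=[]
for c,(x,y) in {"top":(190,80),"scene":(195,190)}.items():
    r=env.read_camera(c); a.append(cv2.resize(r["image"][y:y+90,x:x+80,::-1],None,fx=5,fy=5,interpolation=cv2.INTER_CUBIC))
cv2.imwrite('pics/g1.png',np.hstack(a))
E
```

```text
time: 3.77
ee_pos: [0.6631, 0.0062, 0.26]
tcp_rot: [0.781, 0.624, 0.002, 0.001]
contact_force: [-0.1, -1.1, -1.7]
gripper_width: 1.003
time: 3.93
ee_pos: [0.665, 0.0109, 0.2574]
tcp_rot: [0.78, 0.626, 0.0, -0.0]
contact_force: [0.3, 0.4, 0.4]
gripper_width: 1.002
t 3.93 pos [0.665  0.0109 0.2574] F [0.26 0.44 0.4 ] yaw -0.2179
turn [ 0.0003 -0.0008  0.0071] shift now-axes [-0.693 -0.158  5.74 ] final-axes [-0.69  -0.151  5.74 ]
```

View pics/g1.png

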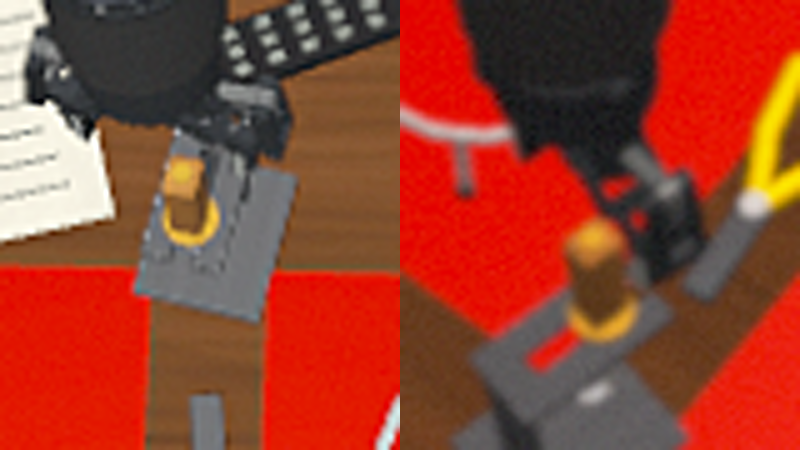

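The picture shows the gripper over the rack with the handle still upright in the gap (top about (226,116)). I correct sideways, then go down.

```bash
python3 -m inch '[[[0,0,0.007,-0.7,-0.15,0,0],[0,0,0,0,0,1.5,0],[0,0,0,0,0,1.5,0],[0,0,0,0,0,0.5,0],[0,0,0,0,0,0,0]]]';python3 go.py .662 .0045 .176 -.225
```

```text
time: 4.45
ee_pos: [0.6595, -0.0031, 0.2254]
tcp_rot: [0.785, 0.62, 0.003, 0.001]
contact_force: [-0.6, -0.1, -0.2]
gripper_width: 1.004
t 4.45 pos [ 0.6595 -0.0031  0.2254] F [-0.64 -0.13 -0.16] yaw -0.2331
turn [ 0.0056 -0.0024 -0.0081] shift now-axes [0.789 0.04  4.938] final-axes [0.801 0.074 4.935]
```

```bash
python3 -m inch '[[[0,0,-0.004,0.5,0.05,0,0],[0,0,0,0,0,0,0],[0,0,0,0,0,0,0]]]';python3 go.py .662 .0045 .176 -.225
```

```text
time: 4.7
ee_pos: [0.6609, -0.0002, 0.2281]
tcp_rot: [0.784, 0.621, 0.004, 0.002]
contact_force: [0.1, 0.2, -0.2]
gripper_width: 0.998
t 4.7 pos [ 6.609e-01 -2.000e-04  2.281e-01] F [ 0.14  0.25 -0.19] yaw -0.2313
turn [ 0.0083 -0.0028 -0.0063] shift now-axes [ 0.464 -0.047  5.215] final-axes [ 0.479 -0.     5.214]
```

```bash
python3 -m inch '[[[0.008,-0.003,-0.005,0.45,0,1,0],[0,0,0,0,0,1,0],[0,0,0,0,0,0,0]]]';python3 go.py .662 .0045 .176 -.225
```

```text
time: 4.95
ee_pos: [0.6629, 0.0049, 0.2085]
tcp_rot: [0.782, 0.623, 0.001, 0.001]
contact_force: [0.4, -0.1, -1.6]
gripper_width: 0.999
t 4.95 pos [0.6629 0.0049 0.2085] F [ 0.45 -0.12 -1.59] yaw -0.2257
turn [ 0.0026 -0.0013 -0.0007] shift now-axes [-0.063 -0.083  3.251] final-axes [-0.059 -0.074  3.252]
```

```bash
python3 -m inch '[[[0.002,0,0,-0.04,-0.08,1,0],[0,0,0,0,0,1,0],[0,0,0,0,0,0.8,0],[0,0,0,0,0,0.3,0],[0,0,0,0,0,0,0]]]';python3 go.py .662 .0045 .176 -.225
```

```text
time: 5.37
ee_pos: [0.6612, 0.005, 0.1717]
tcp_rot: [0.782, 0.623, -0.001, -0.001]
contact_force: [0.8, -0.5, 1.2]
gripper_width: 1.001
t 5.37 pos [0.6612 0.005  0.1717] F [ 0.81 -0.52  1.17] yaw -0.2251
turn [-0.0029  0.0002 -0.0001] shift now-axes [-0.031  0.086 -0.43 ] final-axes [-0.031  0.087 -0.429]
```

```bash
python3 -m inch '[[[-0.003,0,0,-0.03,0.08,-0.4,0],[0,0,0,0,0,0,0.3],[0,0,0,0,0,0,0.5],[0,0,0,0,0,0,0.65],[0,0,0,0,0,0,0.8]]]' 60;python3 go.py .662 .0045 .176 -.225
```

```text
time: 5.78
ee_pos: [0.6624, 0.0043, 0.1772]
tcp_rot: [0.782, 0.623, 0.001, 0.001]
contact_force: [0.1, -0.2, 0.1]
gripper_width: 0.456
t 5.78 pos [0.6624 0.0043 0.1772] F [ 0.12 -0.17  0.13] yaw -0.2252
turn [ 0.0019  0.0001 -0.0002] shift now-axes [ 0.015 -0.045  0.119] final-axes [ 0.015 -0.045  0.119]
```

```bash
python3 -m inch '[[[0,0,0,0,0,0,0.9],[0,0,0,0,0,0,0.9],[0,0,0,0,0,0,0.9]]]' 80;python3 go.py .662 .0045 .176 -.225
```

```text
time: 6.03
ee_pos: [0.6626, 0.0044, 0.1779]
tcp_rot: [0.782, 0.623, 0.001, 0.001]
contact_force: [0.7, 0.1, -2.6]
gripper_width: 0.25
t 6.03 pos [0.6626 0.0044 0.1779] F [ 0.73  0.12 -2.62] yaw -0.2252
turn [ 0.0029 -0.0006 -0.0002] shift now-axes [-0.003 -0.063  0.192] final-axes [-0.003 -0.062  0.192]
```

```bash
python3 -m inch '[[[0,0,0,0,0,0,0.9],[0,0,0,0,0,0,0.9],[0,0,0,0,0,0,0.9]]]' 100;python3 go.py .662 .0045 .176 -.225
```

```text
time: 6.28
ee_pos: [0.6626, 0.0044, 0.1779]
tcp_rot: [0.782, 0.623, 0.001, 0.001]
contact_force: [-0.2, 0.3, 0.5]
gripper_width: 0.246
t 6.28 pos [0.6626 0.0044 0.1779] F [-0.17  0.3   0.5 ] yaw -0.2252
turn [ 0.0029 -0.0006 -0.0002] shift now-axes [-0.    -0.063  0.194] final-axes [-0.    -0.063  0.194]
```

```bash
python3 -m inch '[[[0,0,0,0,0,-0.6,0.9],[0,0,0,0,0,-0.6,0.9],[0,0,0,0,0,-0.3,0.9],[0,0,0,0,0,0,0.9]]]';python3 go.py .662 .0045 .193 -.225
```

```text
time: 6.62
ee_pos: [0.662, 0.0044, 0.1931]
tcp_rot: [0.782, 0.623, 0.0, 0.0]
contact_force: [-0.1, 0.8, -2.0]
gripper_width: 0.248
t 6.62 pos [0.662  0.0044 0.1931] F [-0.06  0.82 -2.  ] yaw -0.2253
turn [ 0.0005  0.0001 -0.0003] shift now-axes [ 0.008 -0.006  0.008] final-axes [ 0.008 -0.006  0.008]
```

```bash
python3 -m inch '[[[0,0,0,0,-1,0,0.9],[0,0,0,0,-1.5,0,0.9],[0,0,0,0,-2,0,0.9],[0,0,0,0,-2,0,0.9],[0,0,0,0,-1,0,0.9]]]';python3 go.py .43 .21 .26 .302
```

```text
time: 7.03
ee_pos: [0.5875, 0.0211, 0.1915]
tcp_rot: [0.783, 0.622, -0.001, -0.0]
contact_force: [0.0, 1.1, -1.3]
gripper_width: 0.244
t 7.03 pos [0.5875 0.0211 0.1915] F [ 0.03  1.08 -1.26] yaw -0.2275
turn [-1.400e-03  3.000e-04 -5.295e-01] shift now-axes [ 14.845 -19.614  -6.833] final-axes [22.72  -9.42  -6.847]
```

Run:
```python
from cell import env
import cv2
r=env.read_camera("scene"); cv2.imwrite('pics/s1.png',cv2.resize(r["image"][150:300,150:350,::-1],None,fx=4,fy=4,interpolation=cv2.INTER_CUBIC))
```

```text
(no output)
```

View pics/s1.png

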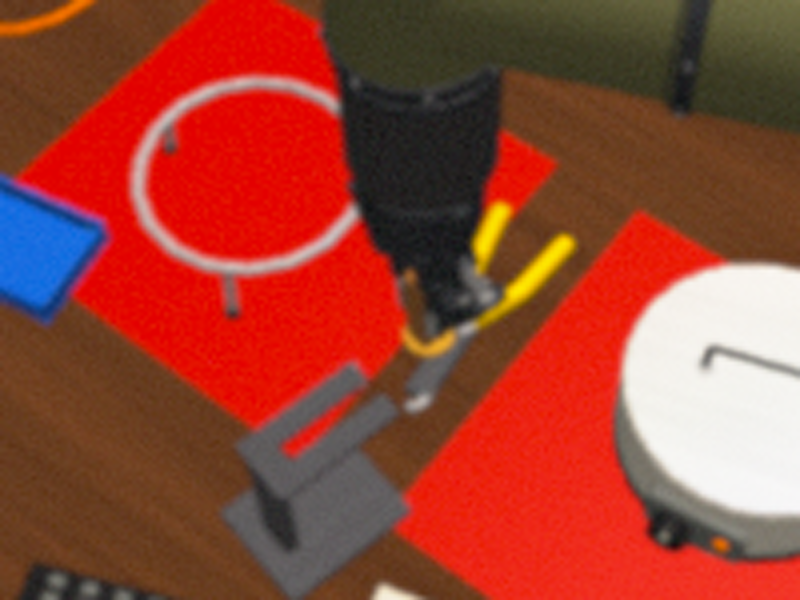

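The picture shows the lifter held clear of the fork, the guard under the fingers, and the empty tines open. Next I raise it and go to the staging point on the −x side of the bar.

```bash
python3 -m inch '[[[0,0,0,0,-0.5,-2.5,0.9],[0,0,0,0,-0.5,-2.5,0.9],[0,0,-0.106,0.5,-1,-2.5,0.9],[0,0,-0.106,2,-1.5,-2,0.9],[0,0,-0.106,2.5,-1.5,0,0.9]]]';python3 -m inch '[[[0,0,-0.106,3,-1.5,0,0.9],[0,0,-0.106,3,-1.5,0,0.9],[0,0,0,2,-1,0,0.9],[0,0,0,2,-0.5,0,0.9],[0,0,0,1,0,0,0.9]]]';python3 go.py .4226 .2073 .30 .302
```

```text
time: 7.5
ee_pos: [0.54, 0.0754, 0.289]
tcp_rot: [0.673, 0.74, -0.002, -0.002]
contact_force: [0.3, 0.3, -1.1]
gripper_width: 0.249
time: 7.92
ee_pos: [0.4683, 0.1787, 0.2931]
tcp_rot: [0.583, 0.812, 0.002, -0.001]
contact_force: [0.5, -0.3, -1.7]
gripper_width: 0.241
t 7.92 pos [0.4683 0.1787 0.2931] F [ 0.5  -0.27 -1.72] yaw 0.3248
turn [ 0.0009 -0.0039  0.0228] shift now-axes [ 4.174 -3.417 -0.677] final-axes [ 4.092 -3.512 -0.69 ]
```

```bash
python3 -m inch '[[[0,-0.004,0.02,1.8,-1.6,-0.5,0.9],[0,0,0,1.4,-1.3,0,0.9],[0,0,0,0.4,-0.3,0,0.9],[0,0,0,0,0,0,0.9]]]';python3 go.py .4226 .2073 .30 .302;  python3 - <<'E'
from h import *
from cell import env
a=[]
for c,(x,y) in {"top":(100,130),"scene":(280,170)}.items():
    r=env.read_camera(c); a.append(cv2.resize(r["image"][y:y+120,x:x+100,::-1],None,fx=4,fy=4,interpolation=cv2.INTER_CUBIC))
cv2.imwrite('pics/l1.png',np.hstack(a))
E
```

```text
time: 8.25
ee_pos: [0.4253, 0.206, 0.2987]
tcp_rot: [0.591, 0.807, 0.001, 0.0]
contact_force: [0.7, -0.3, -1.9]
gripper_width: 0.244
t 8.25 pos [0.4253 0.206  0.2987] F [ 0.68 -0.26 -1.86] yaw 0.3062
turn [ 0.0015 -0.0003  0.0042] shift now-axes [ 0.211 -0.221 -0.133] final-axes [ 0.21  -0.222 -0.133]
```

View pics/l1.png

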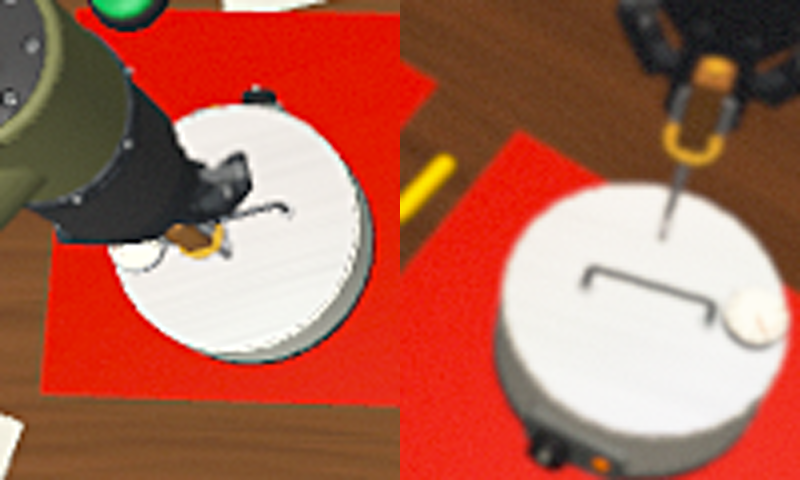

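```bash
cat > chk.py <<'E'
from h import *
from cell import env
import pickle; R=pickle.load(open('R0.pkl','rb'))
s=env.observe(); p=s["ee_pos"]; 
from scipy.spatial.transform import Rotation as Ro
M=Ro.from_quat(s["tcp_rot"]).as_matrix(); X=M[:,1]
st=p+M[:,2]*.1379
for n,P in(("stem floor",st),("hook",st+.01*X),("tip",st+.0235*X+[0,0,.008]),("bottom",st+.01*X+[0,0,-.007]),("guard",p+M[:,2]*.05),("bar mid",np.array([.4608,.2192,.125]))):
    print(n,{c:np.round(proj(R[c],P)[0],1) for c in R})
E
python3 chk.py
python3 - <<'E'
from cell import env
for c in("scene","top"):
  for n in("hook","lifter"):print(c,n,[(round(d["conf"],2),d["centre"]) for d in env.tip_of(n,c)][:2])
E
```

```text
stem floor {'scene': array([346.7, 222.7]), 'top': array([157.3, 193. ])}
hook {'scene': array([345.9, 225.7]), 'top': array([156.5, 189.8])}
tip {'scene': array([345.3, 228.3]), 'top': array([154.9, 185. ])}
bottom {'scene': array([345.5, 227.1]), 'top': array([157.1, 190.2])}
guard {'scene': array([352.5, 204.8]), 'top': array([149.9, 187.4])}
bar mid {'scene': array([342.6, 240.8]), 'top': array([156.4, 183.8])}
scene hook [(0.73, [346.8, 227.0])]
scene lifter [(0.71, [347.3, 225.7])]
top hook [(0.69, [155.2, 191.8])]
top lifter [(0.46, [154.5, 197.4])]
```

```bash
python3 -m inch '[[[0.001,0,0.004,0.2,-0.2,0.8,0.9],[0,0,0,0,0,1.2,0.9],[0,0,0,0,0,1.2,0.9],[0,0,0,0,0,0.8,0.9],[0,0,0,0,0,0,0.9]]]';python3 go.py .4226 .2073 .248 .302
```

```text
time: 8.97
ee_pos: [0.4241, 0.2049, 0.2519]
tcp_rot: [0.595, 0.804, -0.002, -0.001]
contact_force: [-0.4, 0.6, -2.0]
gripper_width: 0.248
t 8.97 pos [0.4241 0.2049 0.2519] F [-0.44  0.65 -2.02] yaw 0.296
turn [-0.004   0.0015 -0.006 ] shift now-axes [ 0.271 -0.073  0.389] final-axes [ 0.271 -0.073  0.39 ]
```

```bash
python3 -m inch '[[[-0.004,0.001,-0.006,0.25,0,0.35,0.9],[0,0,0,0,0.3,0,0.9],[0,0,0,0,0.5,0,0.9],[0,0,0,0,0.7,0,0.9],[0,0,0,0,0,0,0.9]]]';python3 go.py .4512 .2162 .248 .302
```

```text
time: 9.38
ee_pos: [0.4389, 0.2123, 0.2476]
tcp_rot: [0.592, 0.806, -0.0, 0.001]
contact_force: [0.1, 0.4, -1.5]
gripper_width: 0.25
t 9.38 pos [0.4389 0.2123 0.2476] F [ 0.09  0.39 -1.49] yaw 0.3035
turn [0.0007 0.0011 0.0015] shift now-axes [ 1.000e-03  1.293e+00 -3.500e-02] final-axes [ 0.003  1.293 -0.036]
```

```bash
python3 -m inch '[[[0,0,0,0,0.45,0,0.9],[0,0,0,0,0.45,0,0.9],[0,0,0,0,0.3,0,0.9],[0,0,0,0,0,0,0.9]]]';python3 go.py .4512 .2162 .248 .302;  python3 - <<'E'
from h import *
from cell import env
a=[]
for c,(x,y) in {"top":(120,140),"scene":(300,190)}.items():
    r=env.read_camera(c); a.append(cv2.resize(r["image"][y:y+90,x:x+80,::-1],None,fx=5,fy=5,interpolation=cv2.INTER_CUBIC))
cv2.imwrite('pics/l2.png',np.hstack(a))
E
```

```text
time: 9.72
ee_pos: [0.4525, 0.2166, 0.2484]
tcp_rot: [0.592, 0.806, 0.0, 0.001]
contact_force: [-0.3, 0.5, -1.7]
gripper_width: 0.244
t 9.72 pos [0.4525 0.2166 0.2484] F [-0.25  0.46 -1.69] yaw 0.3027
turn [0.0016 0.0009 0.0007] shift now-axes [ 0.002 -0.138  0.04 ] final-axes [ 0.002 -0.138  0.04 ]
```

View pics/l2.png

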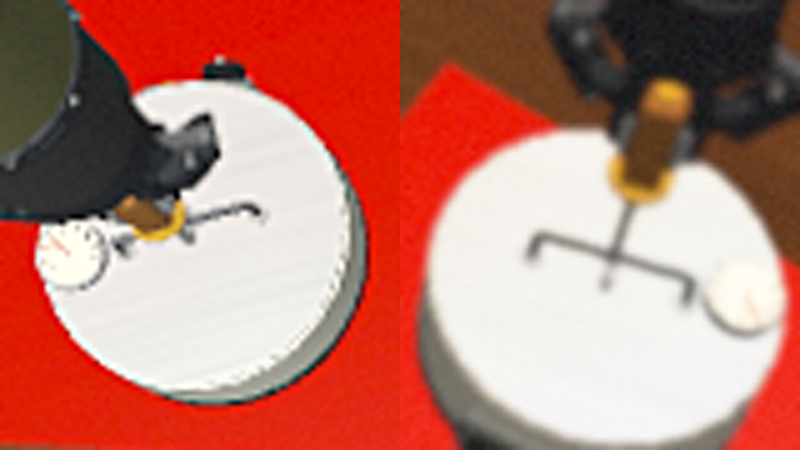

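Scene shows the hook crossing under the bar at its middle: the crossing is at (342.8,241.6) and the bar runs from (327,237) to (358,245). Next a small lift, then averaged force readings.

```bash
cat > rd.py <<'E'
import sys,numpy as np
from cell import env
n=int(sys.argv[1]); F=[];T=[];E=[];P=[]
for k in range(n):
    env.read_camera("scene"); s=env.observe(); F.append(s["contact_force"]);T.append(s["ft_torque"]);E.append(s["effort"]);P.append(s["ee_pos"])
f=lambda A:(np.round(np.mean(A,0),3),"sd",np.round(np.std(A,0),3))
print("t",round(s["time"],2));print("F",*f(F));print("T",*f(T));print("E",*f(E));print("P",np.round(np.mean(P,0),5),np.round(np.ptp(P,0),5))
E
python3 rd.py 6
python3 -m inch '[[[0.001,0,0,0,-0.1,-0.4,0.9],[0,0,0,0,0,-0.4,0.9],[0,0,0,0,0,0,0.9]]]';python3 go.py .4512 .2162 .260 .302
```

```text
t 10.12
F [-0.249  0.23  -1.676] sd [0.535 0.383 0.225]
T [0.007 0.004 0.017] sd [0.04  0.039 0.033]
E [-3.5000e-02 -2.3902e+01  3.5731e+01  7.2840e+00  9.0000e-03  1.0000e-03] sd [0.017 0.056 0.032 0.005 0.005 0.002]
P [0.45188 0.21643 0.2486 ] [1.4e-04 5.0e-05 2.1e-04]
time: 10.37
ee_pos: [0.4506, 0.216, 0.2576]
tcp_rot: [0.592, 0.806, 0.0, 0.001]
contact_force: [0.3, 0.4, -1.9]
gripper_width: 0.246
t 10.37 pos [0.4506 0.216  0.2576] F [ 0.32  0.39 -1.87] yaw 0.3035
turn [0.0012 0.0006 0.0015] shift now-axes [-0.002  0.067 -0.241] final-axes [-0.002  0.067 -0.241]
```

```bash
python3 -m inch '[[[0,0,0,0,0,-0.15,0.9],[0,0,0,0,0,0,0.9]]]'; python3 -m inch '[[[0,0,0,0,0,-0.15,0.9],[0,0,0,0,0,0,0.9]]]'
```

```text
time: 10.53
ee_pos: [0.4506, 0.2161, 0.2599]
tcp_rot: [0.592, 0.806, 0.001, 0.001]
contact_force: [0.6, -0.0, -1.4]
gripper_width: 0.243
time: 10.7
ee_pos: [0.4502, 0.2161, 0.2604]
tcp_rot: [0.592, 0.806, 0.0, 0.0]
contact_force: [-0.3, 0.2, -1.9]
gripper_width: 0.243
```

```bash
python3 -m inch '[[[0,0,0,0,0,-0.15,0.9],[0,0,0,0,0,0,0.9]]]'; python3 -m inch '[[[0,0,0,0,0,-0.15,0.9],[0,0,0,0,0,0,0.9]]]'
```

```text
time: 10.87
ee_pos: [0.4496, 0.216, 0.2603]
tcp_rot: [0.592, 0.806, -0.001, -0.001]
contact_force: [-0.2, -0.9, -2.7]
gripper_width: 0.246
time: 11.03
ee_pos: [0.4493, 0.216, 0.2608]
tcp_rot: [0.592, 0.806, -0.002, -0.001]
contact_force: [-0.3, -1.1, -6.2]
gripper_width: 0.245
```

```bash
python3 -m inch '[[[0,0,0,0,0,-0.15,0.9],[0,0,0,0,0,0,0.9]]]'; python3 -m inch '[[[0,0,0,0,0,-0.15,0.9],[0,0,0,0,0,0,0.9],[0,0,0,0,0,0,0.9]]]'; python3 rd.py 6
```

```text
time: 11.2
ee_pos: [0.449, 0.2161, 0.2614]
tcp_rot: [0.592, 0.806, -0.003, -0.002]
contact_force: [0.4, -0.2, -6.0]
gripper_width: 0.246
time: 11.45
ee_pos: [0.4487, 0.2161, 0.2625]
tcp_rot: [0.592, 0.806, -0.004, -0.002]
contact_force: [-0.5, -0.2, -7.7]
gripper_width: 0.25
t 11.75
F [ 0.011  0.047 -6.049] sd [0.382 0.453 0.398]
T [0.033 0.013 0.012] sd [0.033 0.019 0.029]
E [-3.0000e-02 -2.6238e+01  3.8170e+01  8.2010e+00 -1.9000e-02 -0.0000e+00] sd [0.003 0.03  0.043 0.011 0.014 0.   ]
P [0.44878 0.21616 0.26257] [3.e-05 4.e-05 5.e-05]
```

```bash
python3 -m inch '[[[0,0,0,0,0,0.3,0.9],[0,0,0,0,0,0.4,0.9],[0,0,0,0,0,0,0.9]]]'; python3 go.py .4414 .2477 .256 .302
```

```text
time: 12.0
ee_pos: [0.4496, 0.216, 0.257]
tcp_rot: [0.592, 0.806, -0.002, -0.001]
contact_force: [-0.4, -0.4, -2.6]
gripper_width: 0.249
t 12.0 pos [0.4496 0.216  0.257 ] F [-0.38 -0.39 -2.57] yaw 0.3037
turn [-0.004   0.0012  0.0017] shift now-axes [3.268 0.17  0.095] final-axes [3.268 0.164 0.099]
```

```bash
python3 -m inch '[[[-0.004,0.001,0.001,0.8,0.1,0.1,0.9],[0,0,0,0.9,0.05,0,0.9],[0,0,0,0.9,0,0,0.9],[0,0,0,0.5,0,0,0.9],[0,0,0,0,0,0,0.9]]]'; python3 go.py .4414 .2477 .256 .302
```

```text
time: 12.42
ee_pos: [0.4417, 0.2496, 0.2585]
tcp_rot: [0.593, 0.805, 0.003, 0.001]
contact_force: [1.0, 0.3, -2.5]
gripper_width: 0.247
t 12.42 pos [0.4417 0.2496 0.2585] F [ 1.05  0.27 -2.53] yaw 0.3022
turn [ 0.0056 -0.0014  0.0002] shift now-axes [-0.169 -0.085  0.25 ] final-axes [-0.169 -0.083  0.251]
```

```bash
python3 -m inch '[[[0.006,-0.001,0,-0.15,-0.05,0.2,0.9],[0,0,0,0,0,0,0.9],[0,0,0,0,0,0,0.9]]]'; python3 go.py .4414 .2477 .256 .302; python3 rd.py 6
```

```text
time: 12.67
ee_pos: [0.4413, 0.2488, 0.2565]
tcp_rot: [0.592, 0.806, -0.0, -0.0]
contact_force: [0.5, -0.1, -1.7]
gripper_width: 0.244
t 12.67 pos [0.4413 0.2488 0.2565] F [ 0.5  -0.09 -1.66] yaw 0.3042
turn [-0.0009 -0.0001  0.0022] shift now-axes [-0.106 -0.027  0.051] final-axes [-0.106 -0.027  0.051]
t 12.97
F [-0.107 -0.257 -1.658] sd [0.498 0.469 0.619]
T [-0.008 -0.005  0.008] sd [0.021 0.019 0.012]
E [ 5.7000e-02 -2.4965e+01  3.5722e+01  7.2780e+00 -1.0000e-03  1.0000e-03] sd [0.036 0.107 0.101 0.029 0.001 0.002]
P [0.44137 0.24866 0.2565 ] [8.0e-05 8.0e-05 1.9e-04]
```

```bash
python3 -m inch '[[[0,0,0,0,0,-0.35,0.9],[0,0,0,0,0,-0.15,0.9],[0,0,0,0,0,-0.15,0.9],[0,0,0,0,0,-0.15,0.9]]]';python3 -m inch '[[[0,0,0,0,0,-0.15,0.9],[0,0,0,0,0,-0.15,0.9],[0,0,0,0,0,-0.1,0.9]]]'
```

```text
time: 13.3
ee_pos: [0.4403, 0.2481, 0.2619]
tcp_rot: [0.592, 0.806, -0.003, -0.002]
contact_force: [-1.0, -0.4, -7.5]
gripper_width: 0.244
time: 13.55
ee_pos: [0.4398, 0.248, 0.2642]
tcp_rot: [0.592, 0.806, -0.005, -0.002]
contact_force: [-0.3, 0.2, -7.3]
gripper_width: 0.243
```

```bash
python3 rd.py 6;  python3 - <<'E'
from h import *
from cell import env
a=[]
for c,(x,y) in {"top":(120,140),"scene":(300,190)}.items():
    r=env.read_camera(c); a.append(cv2.resize(r["image"][y:y+90,x:x+80,::-1],None,fx=5,fy=5,interpolation=cv2.INTER_CUBIC))
cv2.imwrite('pics/l3.png',np.hstack(a))
E
```

```text
t 13.85
F [ 0.66  -0.643 -7.962] sd [0.676 0.418 0.312]
T [-0.167 -0.176  0.006] sd [0.018 0.021 0.027]
E [ 2.7500e-01 -2.7909e+01  3.8911e+01  8.1720e+00  2.3000e-02  3.0000e-03] sd [0.004 0.054 0.11  0.029 0.011 0.   ]
P [0.43979 0.248   0.26433] [3.e-05 2.e-05 7.e-05]
```

View pics/l3.png

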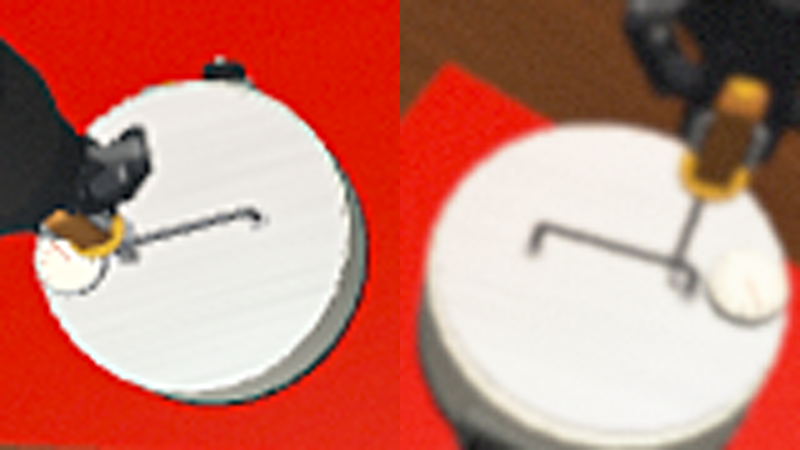

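The picture shows the hook close to the bar's +y end (scene (435,242), where the bend begins at about (438,245)) and the near edge of the lid slightly up. Force puts the balance at roughly 25–31 mm. I build a picture tilt meter from the edge displacement against the start picture.

```bash
cat > tilt.py <<'E'
from h import *
import pickle,sys
from cell import env
R=pickle.load(open('R0.pkl','rb'))
C=np.array([.4608,.2192,.099]); u=np.array([-.298,.955,0]); v=np.array([.955,.298,0])
def meas(cur,base=R,C=C,verbose=True):
    rows=[];rhs=[];ang=[];cams=[]
    for c in("scene","top"):
        # per-camera centre offsets so edge is near
        off={"scene":(.46283708,.21950885),"top":(.4575206,.21913561)}[c]
        g0=cv2.GaussianBlur(base[c]["image"].min(2),(0,0),.7).astype(np.float32); g1=cv2.GaussianBlur(cur[c]["image"].min(2),(0,0),.7).astype(np.float32)
        for a in np.arange(0,2*np.pi,np.pi/90):
            P=np.array([off[0],off[1],.099])+.098*(np.cos(a)*v+np.sin(a)*u)
            t=np.cross([0,0,1],P-np.array([off[0],off[1],.099])); 
            p,q=proj(base[c],P)[0],proj(base[c],P+t*.01)[0]; d=(q-p)/np.linalg.norm(q-p); n=np.array([-d[1],d[0]])
            s=np.arange(-7,7.01,.25); L=(p+s[:,None]*n).astype(np.float32)
            f=lambda g:cv2.remap(g,L[None,:,0].copy(),L[None,:,1].copy(),cv2.INTER_CUBIC)[0]
            a0,a1=f(g0),f(g1)
            G0,G1=np.gradient(a0),np.gradient(a1)
            best=[]
            sh=np.arange(-16,17); w=slice(16,len(s)-16)
            cs=[np.mean((a1[16+k:len(s)-16+k]-a0[w])**2) for k in sh]
            k=int(np.argmin(cs))
            if k in(0,32) or np.sqrt(cs[k])>14 or np.ptp(a0)<80: continue
            den=cs[k-1]-2*cs[k]+cs[k+1]; dd=.25*(sh[k]+.5*(cs[k-1]-cs[k+1])/den)
            J=[]
            r=P-C
            for m in(np.array([1,0,0]),np.array([0,1,0]),np.array([0,0,1]),np.cross(v,r),np.cross(u,r)):
                J.append(((proj(base[c],P+m*.001)[0]-p)/.001)@n)
            rows.append(J);rhs.append(dd);cams.append(c)
    A=np.array(rows);b=np.array(rhs)
    s=least_squares(lambda x:A@x-b,np.zeros(5),loss='soft_l1',f_scale=.2)
    cov=np.linalg.inv(A.T@A)*np.median(np.abs(s.fun/1))**2*2.2
    if verbose: print("n",len(b),"dxyz mm",np.round(s.x[:3]*1000,2),"rot about lid x (+ = +y up), lid y:",np.round(s.x[3:],4),"sig",np.round(np.sqrt(np.diag(cov))*[1e3,1e3,1e3,1,1],4))
    return s.x
if __name__=="__main__":
    meas({c:env.read_camera(c) for c in("scene","top")})
E
python3 tilt.py
```

```text
n 274 dxyz mm [0.13 0.17 2.81] rot about lid x (+ = +y up), lid y: [0.0296 0.0442] sig [0.0754 0.0622 0.1643 0.0026 0.0017]
```

Run:
```python
from h import *
from cell import env
import pickle
R=pickle.load(open('R0.pkl','rb'));cur=env.read_camera("scene")
pickle.dump({"scene":cur},open('R1.pkl','wb'))
f=lambda r:cv2.resize(r["image"][205:300,295:385,::-1],None,fx=4.4,fy=6,interpolation=cv2.INTER_CUBIC)
cv2.imwrite('pics/cmp.png',np.hstack([f(R["scene"]),f(cur)]))
```

```text
(no output)
```

View pics/cmp.png

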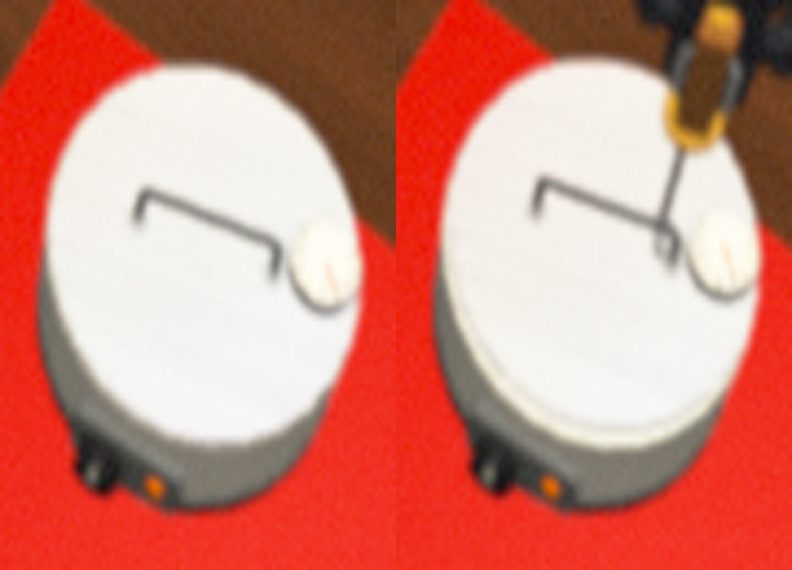

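```bash
python3 - <<'E'
s=open('tilt.py').read()
s=s.replace("            p,q=proj(base[c],P)[0]","            cd=np.array(base[c]['world_from_camera'])[:2,3]-np.array(off); cd/=np.linalg.norm(cd)\n            if (P[:2]-np.array(off))@cd/.098>-.1: continue\n            p,q=proj(base[c],P)[0]")
s=s.replace("    A=np.array(rows);b=np.array(rhs)\n","""    pat={"dial":(.072,.127,7),"m":(-.042,.120,5),"p":(.042,.120,5)}
    for c in("scene","top"):
        up=lambda im:cv2.resize(cv2.cvtColor(im,cv2.COLOR_RGB2GRAY),None,fx=4,fy=4,interpolation=cv2.INTER_CUBIC)
        U0,U1=up(base[c]["image"]),up(cur[c]["image"])
        for nm,(yy,zz,w) in pat.items():
            P=np.r_[(C+yy*u)[:2],zz]; p=proj(base[c],P)[0]; x,y=np.round(p*4+1.5).astype(int); W=4*w
            t=U0[y-W:y+W+1,x-W:x+W+1]; S=U1[y-W-20:y+W+21,x-W-20:x+W+21]
            m=cv2.matchTemplate(S,t,cv2.TM_CCOEFF_NORMED); _,mx,_,(i,j)=cv2.minMaxLoc(m)
            if mx<.86 or i in(0,40) or j in(0,40):
                if verbose: print(c,nm,"skip",round(mx,2)); 
                continue
            sx=.5*(m[j,i-1]-m[j,i+1])/(m[j,i-1]-2*m[j,i]+m[j,i+1]); sy=.5*(m[j-1,i]-m[j+1,i])/(m[j-1,i]-2*m[j,i]+m[j+1,i])
            d=np.array([i+sx-20,j+sy-20])/4; r=P-C
            if verbose: print(c,nm,np.round(d,2),round(mx,2))
            for k in(0,1):
                rows.append([3*((proj(base[c],P+mm*.001)[0]-p)/.001)[k] for mm in(np.array([1,0,0]),np.array([0,1,0]),np.array([0,0,1]),np.cross(v,r),np.cross(u,r))]); rhs.append(3*d[k])
    A=np.array(rows);b=np.array(rhs)
""")
open('tilt.py','w').write(s)
E
python3 tilt.py
```

```text
scene dial [ 0.56 -2.1 ] 0.98
scene m [ 0.49 -1.82] 0.99
scene p skip 0.81
top dial skip 0.43
top m [0.15 1.2 ] 0.96
top p skip 0.57
n 125 dxyz mm [-2.03 -0.45  4.97] rot about lid x (+ = +y up), lid y: [ 0.0276 -0.0226] sig [0.0893 0.0747 0.1507 0.0023 0.0023]
```

```bash
python3 -m inch '[[[0,0,0,0,0,0.3,0.9],[0,0,0,0,0,0.5,0.9],[0,0,0,0,0,0,0.9]]]'; python3 go.py .4433 .2399 .2565 .302
```

```text
time: 14.45
ee_pos: [0.4405, 0.2484, 0.258]
tcp_rot: [0.592, 0.806, -0.002, -0.002]
contact_force: [-1.6, 0.4, -1.7]
gripper_width: 0.25
t 14.45 pos [0.4405 0.2484 0.258 ] F [-1.64  0.4  -1.75] yaw 0.3035
turn [-0.0056  0.0002  0.0015] shift now-axes [-0.895  0.01   0.148] final-axes [-0.895  0.01   0.147]
```

```bash
python3 -m inch '[[[-0.005,0,0.001,-0.4,0,0.15,0.9],[0,0,0,-0.4,0,0,0.9],[0,0,0,0,0,0,0.9]]]'; python3 go.py .4433 .2399 .2565 .302;python3 tilt.py
```

```text
time: 14.7
ee_pos: [0.4437, 0.2403, 0.2588]
tcp_rot: [0.592, 0.806, 0.002, 0.001]
contact_force: [-0.8, 0.1, -2.5]
gripper_width: 0.243
t 14.7 pos [0.4437 0.2403 0.2588] F [-0.77  0.09 -2.51] yaw 0.3029
turn [ 0.0043 -0.0005  0.0009] shift now-axes [-0.021 -0.055  0.235] final-axes [-0.021 -0.054  0.235]
scene dial [ 0.26 -1.04] 0.99
scene m [ 0.41 -1.21] 1.0
scene p [ 0.48 -1.02] 0.95
top dial skip 0.54
top m [0.16 1.18] 0.97
top p skip 0.58
n 133 dxyz mm [-1.1  -0.41  3.51] rot about lid x (+ = +y up), lid y: [ 0.0017 -0.0056] sig [0.0827 0.0644 0.1401 0.002  0.0021]
```

```bash
cat > tm.py <<'E'
from h import *
import pickle
R=pickle.load(open('R0.pkl','rb'))
def shift(P,ds,dt):
    A=[];b=[]
    for c,d in(("scene",ds),("top",dt)):
        p=proj(R[c],P)[0]
        for k in(0,1): A.append([((proj(R[c],P+e*.001)[0]-p)/1)[k] for e in np.eye(3)]); b.append(d[k])
    x,r,_,_=np.linalg.lstsq(np.array(A),np.array(b),rcond=None); return x,r
if __name__=="__main__":
    P=np.array([.4733,.179,.12])
    print("lifted",shift(P,(.49,-1.82),(.15,1.2))); print("now",shift(P,(.41,-1.21),(.16,1.18)))
E
python3 tm.py
```

```text
lifted (array([-4.29481686, -1.3714216 ,  2.62440844]), array([0.00086377]))
now (array([-3.7585699 , -0.9337203 ,  0.39747085]), array([0.00188807]))
```

```bash
python3 - <<'E'
from h import *
from cell import env
a=[]
for c,(x,y) in {"top":(130,160),"scene":(330,215)}.items():
    r=env.read_camera(c); a.append(cv2.resize(r["image"][y:y+50,x:x+45,::-1],None,fx=8.5,fy=8.5,interpolation=cv2.INTER_CUBIC))
cv2.imwrite('pics/l4.png',np.hstack(a))
E
python3 chk.py
```

```text
stem floor {'scene': array([352.3, 241.3]), 'top': array([149.4, 189.3])}
hook {'scene': array([351.5, 244.4]), 'top': array([148.7, 186.2])}
tip {'scene': array([351. , 247.2]), 'top': array([147.1, 181.6])}
bottom {'scene': array([351.1, 245.6]), 'top': array([149.3, 186.6])}
guard {'scene': array([358.5, 224.9]), 'top': array([141.8, 183.7])}
bar mid {'scene': array([342.6, 240.8]), 'top': array([156.4, 183.8])}
```

View pics/l4.png

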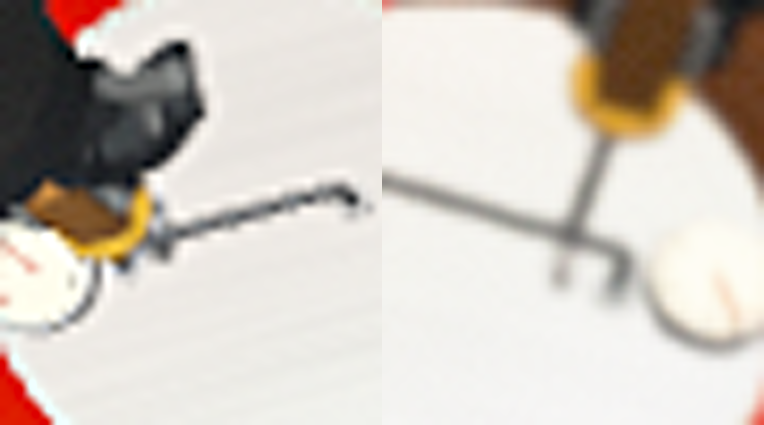

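The crop shows the bar crossing at scene (352.3,242.6), about 7 mm from the stem, because the lid slid about 4 mm toward −x during the test. I recentre the hook under the bar and lift at about 25 mm.

```bash
python3 -m inch '[[[0.004,0,0.001,0,-0.3,0.1,0.9],[0,0,0,0,0,0,0.9],[0,0,0,0,0,0,0.9]]]'; python3 go.py .4433 .2399 .2565 .302; python3 rd.py 4
```

```text
time: 15.15
ee_pos: [0.4407, 0.2402, 0.2576]
tcp_rot: [0.593, 0.805, 0.0, -0.0]
contact_force: [-0.5, 0.2, -0.9]
gripper_width: 0.244
t 15.15 pos [0.4407 0.2402 0.2576] F [-0.53  0.15 -0.94] yaw 0.302
turn [ 0.0003 -0.0011  0.    ] shift now-axes [-0.11   0.24   0.109] final-axes [-0.11  0.24  0.11]
t 15.35
F [ 0.041 -0.458 -1.663] sd [0.792 0.57  0.301]
T [0.014 0.    0.002] sd [0.026 0.016 0.008]
E [ 3.0000e-03 -2.4291e+01  3.5678e+01  7.2700e+00  5.0000e-03 -2.0000e-03] sd [0.005 0.03  0.006 0.005 0.003 0.001]
P [0.4407  0.24021 0.25757] [4.e-05 5.e-05 5.e-05]
```

```bash
python3 -m inch '[[[0,0,0,0,0.05,-0.3,0.9],[0,0,0,0,0.03,-0.15,0.9],[0,0,0,0,0.03,-0.15,0.9],[0,0,0,0,0.03,-0.15,0.9],[0,0,0,0,0.03,-0.15,0.9]]]';python3 -m inch '[[[0,0,0,0,0,-0.15,0.9],[0,0,0,0,0,0,0.9],[0,0,0,0,0,0,0.9]]]'; python3 rd.py 4;python3 tilt.py
```

```text
time: 15.77
ee_pos: [0.4412, 0.2407, 0.2627]
tcp_rot: [0.593, 0.805, -0.003, -0.002]
contact_force: [0.7, -0.2, -8.0]
gripper_width: 0.249
time: 16.02
ee_pos: [0.4411, 0.2407, 0.2632]
tcp_rot: [0.593, 0.805, -0.004, -0.002]
contact_force: [1.2, -0.1, -7.3]
gripper_width: 0.247
t 16.22
F [ 0.755 -0.404 -7.9  ] sd [0.129 0.301 0.29 ]
T [-0.012 -0.363  0.006] sd [0.019 0.031 0.028]
E [ 2.0700e-01 -2.7486e+01  3.8669e+01  8.1220e+00 -2.2800e-01  2.0000e-03] sd [0.009 0.04  0.011 0.015 0.013 0.   ]
P [0.44104 0.24067 0.26327] [5.0e-05 6.0e-05 1.4e-04]
scene dial [ 0.54 -1.85] 0.98
scene m [ 0.61 -1.91] 0.99
scene p [ 0.79 -1.73] 0.95
top dial skip 0.52
top m [0.07 1.23] 0.96
top p skip 0.63
n 119 dxyz mm [-2.13 -0.56  4.72] rot about lid x (+ = +y up), lid y: [ 0.005  -0.0324] sig [0.0858 0.0651 0.1474 0.002  0.0021]
```

```bash
sed -i 's|    for c in("scene","top"):\n        # per|XX|; 0,/for c in("scene","top"):/s//for c in("scene",):/' tilt.py; sed -i 's/>-.1: continue/>-.25: continue/' tilt.py; sed -n 8,12p tilt.py; python3 tilt.py
python3 - <<'E'
from tm import *
print(shift(np.array([.4733,.179,.12]),(.61,-1.91),(.07,1.23)))
from h import *
from cell import env
import pickle
cur=env.read_camera("scene"); R=pickle.load(open('R0.pkl','rb'))
f=lambda r:cv2.resize(r["image"][205:300,295:385,::-1],None,fx=4.4,fy=6,interpolation=cv2.INTER_CUBIC)
cv2.imwrite('pics/cmp2.png',np.hstack([f(R["scene"]),f(cur)]))
E
```

```text
for c in("scene",):
        # per-camera centre offsets so edge is near
        off={"scene":(.46283708,.21950885),"top":(.4575206,.21913561)}[c]
        g0=cv2.GaussianBlur(base[c]["image"].min(2),(0,0),.7).astype(np.float32); g1=cv2.GaussianBlur(cur[c]["image"].min(2),(0,0),.7).astype(np.float32)
        for a in np.arange(0,2*np.pi,np.pi/90):
scene dial [ 0.41 -1.88] 0.98
scene m [ 0.63 -1.98] 0.99
scene p [ 0.79 -1.73] 0.95
top dial skip 0.52
top m [0.06 1.23] 0.97
top p skip 0.64
n 70 dxyz mm [-3.83 -0.7   2.19] rot about lid x (+ = +y up), lid y: [ 0.0035 -0.0295] sig [0.1053 0.051  0.1871 0.0014 0.0016]
(array([-4.49420243, -1.19353308,  3.04020917]), array([0.00030276]))
```

View pics/cmp2.png

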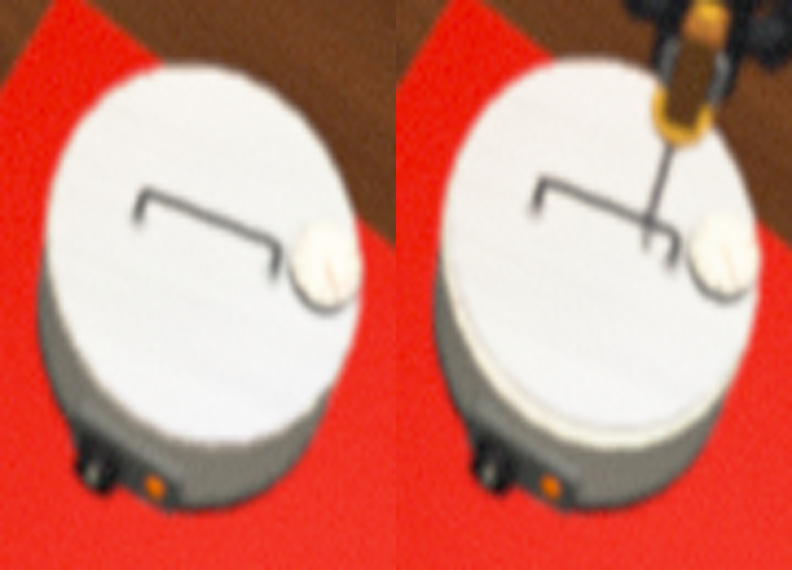

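The right half shows the lid up by about 3 mm, and the loop ends rose equally. Along y it is near level (0.0035 rad), with a slight 0.03 rad lean about the bar. I raise it slowly and keep checking.

```bash
python3 -m inch '[[[-0.003,0,0,0,0.06,-0.2,0.9],[0,0,0,0,0.06,-0.2,0.9],[0,0,0,0,0.06,-0.2,0.9],[0,0,0,0,0,0,0.9],[0,0,0,0,0,0,0.9]]]'; python3 rd.py 2;python3 tilt.py
```

```text
time: 16.88
ee_pos: [0.4424, 0.2413, 0.2698]
tcp_rot: [0.593, 0.806, -0.003, -0.002]
contact_force: [-0.0, -0.1, -7.9]
gripper_width: 0.243
t 16.98
F [ 0.247  0.144 -7.555] sd [0.513 0.062 0.306]
T [ 0.028 -0.007  0.024] sd [0.008 0.041 0.013]
E [ 7.0000e-03 -2.7610e+01  3.8762e+01  8.3780e+00 -4.1000e-02  1.0000e-03] sd [0.023 0.096 0.129 0.053 0.007 0.   ]
P [0.44248 0.24126 0.26985] [5.e-05 3.e-05 9.e-05]
scene dial [ 1.43 -2.97] 0.95
scene m [ 0.98 -1.62] 0.99
scene p [ 1.57 -2.33] 0.97
top dial skip 0.47
top m [-0.8   0.78] 0.97
top p skip 0.66
n 70 dxyz mm [-3.58  1.74  7.2 ] rot about lid x (+ = +y up), lid y: [ 0.062  -0.0098] sig [0.1419 0.0692 0.2525 0.0019 0.0021]
```

The dial rose more than the −y end (+0.062 rad), so the hook is too far toward the thermometer. I set the lid back down and move about 2.5 mm toward −y.

```bash
python3 -m inch '[[[0,0,0,0,-0.03,0.25,0.9],[0,0,0,0,-0.03,0.25,0.9],[0,0,0,0,-0.03,0.25,0.9],[0,0,0,0,0,0.25,0.9],[0,0,0,0,0,0.2,0.9]]]'; python3 -m inch '[[[0,0,0,0,0,0.1,0.9],[0,0,0,0,0,0,0.9]]]'; python3 go.py .4424 .2413 .2575 .302; python3 tilt.py
```

```text
time: 17.5
ee_pos: [0.4422, 0.2409, 0.2586]
tcp_rot: [0.593, 0.806, -0.002, -0.001]
contact_force: [0.2, 0.3, -1.6]
gripper_width: 0.239
time: 17.67
ee_pos: [0.4428, 0.2409, 0.2591]
tcp_rot: [0.593, 0.806, -0.0, -0.0]
contact_force: [0.1, 1.2, -2.3]
gripper_width: 0.244
t 17.67 pos [0.4428 0.2409 0.2591] F [ 0.08  1.21 -2.27] yaw 0.3023
turn [-0.0005  0.0003  0.0003] shift now-axes [ 0.051 -0.023  0.159] final-axes [ 0.051 -0.023  0.159]
scene dial [ 0.29 -1.49] 0.98
scene m [ 0.45 -0.91] 0.99
scene p [ 0.64 -1.04] 0.94
top dial skip 0.54
top m [0.09 0.91] 0.99
top p skip 0.61
n 70 dxyz mm [-3.   -0.38  0.48] rot about lid x (+ = +y up), lid y: [ 0.0072 -0.0036] sig [0.1307 0.0633 0.2322 0.0018 0.002 ]
```

```bash
python3 -m inch '[[[0,0,0,-0.12,0,0.12,0.9],[0,0,0,-0.12,0,0,0.9],[0,0,0,0,0,0,0.9]]]'; python3 go.py .4428 .2409 .2575 .302
```

```text
time: 18.02
ee_pos: [0.4439, 0.2386, 0.2591]
tcp_rot: [0.593, 0.806, 0.001, 0.0]
contact_force: [-0.7, 0.1, -1.8]
gripper_width: 0.244
t 18.02 pos [0.4439 0.2386 0.2591] F [-0.66  0.09 -1.76] yaw 0.3024
turn [ 0.0015 -0.0005  0.0003] shift now-axes [ 0.254 -0.032  0.16 ] final-axes [ 0.254 -0.032  0.16 ]
```

```bash
python3 -m inch '[[[0.001,0,0,0,-0.15,0,0.9],[0,0,0,0,0.03,-0.2,0.9],[0,0,0,0,0.04,-0.2,0.9],[0,0,0,0,0.04,-0.2,0.9],[0,0,0,0,0.04,-0.2,0.9]]]';python3 -m inch '[[[0,0,0,0,0.05,-0.2,0.9],[0,0,0,0,0.05,-0.15,0.9],[0,0,0,0,0.05,-0.15,0.9],[0,0,0,0,0,0,0.9]]]'; python3 go.py .4424 .2413 .2675 .302; python3 tilt.py
```

```text
time: 18.43
ee_pos: [0.4423, 0.2383, 0.2635]
tcp_rot: [0.593, 0.806, -0.003, -0.002]
contact_force: [0.4, 0.2, -7.5]
gripper_width: 0.243
time: 18.77
ee_pos: [0.4435, 0.2389, 0.2672]
tcp_rot: [0.592, 0.806, -0.005, -0.003]
contact_force: [0.8, 0.0, -8.1]
gripper_width: 0.246
t 18.77 pos [0.4435 0.2389 0.2672] F [ 0.79  0.03 -8.14] yaw 0.3025
turn [-0.0109  0.0014  0.0005] shift now-axes [ 0.265 -0.036 -0.027] final-axes [ 0.265 -0.036 -0.027]
scene dial [ 0.77 -2.43] 0.97
scene m [ 0.76 -2.07] 1.0
scene p [ 0.98 -2.33] 0.98
top dial skip 0.57
top m [-0.57  0.4 ] 0.95
top p skip 0.65
n 70 dxyz mm [-2.76 -0.43  7.55] rot about lid x (+ = +y up), lid y: [-0.0002 -0.0072] sig [0.1576 0.0763 0.2799 0.0021 0.0024]
```

Now it is level: −0.0002 rad along y and −0.007 across, with about 7 mm of lift. I raise further.

```bash
python3 -m inch '[[[-0.003,0,0,0,0.05,-0.3,0.9],[-0.002,0,0,0,0.05,-0.4,0.9],[-0.002,0,0,0,0.05,-0.3,0.9],[0,0,0,0,0,0,0.9]]]'; python3 go.py .4424 .2413 .2675 .302; python3 tilt.py
```

```text
time: 19.2
ee_pos: [0.445, 0.2393, 0.2779]
tcp_rot: [0.592, 0.806, -0.002, -0.0]
contact_force: [0.3, 0.2, -7.4]
gripper_width: 0.246
t 19.2 pos [0.445  0.2393 0.2779] F [ 0.32  0.19 -7.44] yaw 0.3026
turn [-0.0036  0.0016  0.0006] shift now-axes [ 0.273 -0.184  1.036] final-axes [ 0.271 -0.188  1.036]
scene dial [ 1.54 -3.49] 0.98
scene m [ 1.04 -3.21] 1.0
scene p [ 1.52 -3.48] 0.99
top dial skip 0.6
top m [-1.37 -1.04] 0.98
top p skip 0.61
n 71 dxyz mm [-0.41  0.32 18.12] rot about lid x (+ = +y up), lid y: [ 0.0009 -0.0082] sig [0.2355 0.114  0.4186 0.0031 0.0036]
```

```bash
python3 -m inch '[[[-0.002,0,0,0,0,-0.4,0.9],[-0.001,0,0,0,0,-0.7,0.9],[0,0,0,0,0,-0.8,0.9],[0,0,0,0,0,-0.8,0.9],[0,0,0,0,0,-0.7,0.9]]]'; python3 -m inch '[[[0,0,0,0,0,-0.6,0.9],[0,0,0,0,0,-0.4,0.9],[0,0,0,0,0,-0.2,0.9],[0,0,0,0,0,0,0.9],[0,0,0,0,0,0,0.9]]]';python3 go.py .4424 .2413 .2675 .302
python3 - <<'E'
from h import *
from cell import env
a=[]
for c,(x,y) in {"top":(105,135),"scene":(290,185)}.items():
    r=env.read_camera(c); a.append(cv2.resize(r["image"][y:y+110,x:x+95,::-1],None,fx=4.2,fy=4.2,interpolation=cv2.INTER_CUBIC))
cv2.imwrite('pics/up1.png',np.hstack(a))
E
```

```text
time: 19.72
ee_pos: [0.4443, 0.239, 0.3126]
tcp_rot: [0.592, 0.806, -0.002, -0.0]
contact_force: [0.7, 0.3, -7.3]
gripper_width: 0.247
time: 20.13
ee_pos: [0.445, 0.2394, 0.3295]
tcp_rot: [0.593, 0.806, -0.0, 0.0]
contact_force: [-0.2, 0.1, -8.3]
gripper_width: 0.242
t 20.13 pos [0.445  0.2394 0.3295] F [-0.2   0.13 -8.34] yaw 0.3025
turn [0.0005 0.0007 0.0005] shift now-axes [ 0.263 -0.197  6.204] final-axes [ 0.259 -0.194  6.204]
```

View pics/up1.png

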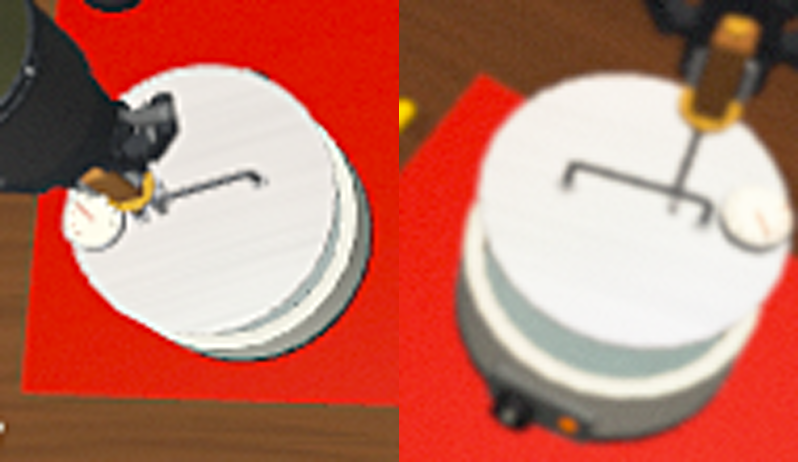

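The lid hangs level over the pot in both views, with the dark gap of the pot all round the near side and the near lid edge at scene about (440,268). I carry it gently toward the stand.

```bash
python3 -m inch '[[[0,0,0,-0.12,-0.02,0,0.9],[0,0,0,-0.24,-0.04,0,0.9],[0,0,0,-0.36,-0.065,0,0.9],[0,0,0,-0.48,-0.085,0,0.9],[0,0,0,-0.6,-0.105,0,0.9]]]'; python3 -m inch '[[[0,0,0,-0.7,-0.125,0,0.9],[0,0,0,-0.8,-0.14,0,0.9],[0,0,0,-0.9,-0.16,0,0.9],[0,0,0,-1.0,-0.18,0,0.9],[0,0,0,-1.0,-0.18,0,0.9]]]';python3 go.py .5 -.192 .3295 .302
```

```text
time: 20.65
ee_pos: [0.447, 0.2204, 0.3274]
tcp_rot: [0.592, 0.806, -0.002, -0.0]
contact_force: [-0.3, -1.0, -7.5]
gripper_width: 0.245
time: 21.07
ee_pos: [0.453, 0.1713, 0.3276]
tcp_rot: [0.592, 0.806, -0.002, 0.0]
contact_force: [-0.3, 1.0, -9.0]
gripper_width: 0.243
t 21.07 pos [0.453  0.1713 0.3276] F [-0.3   1.02 -8.97] yaw 0.3039
turn [-0.0028  0.0023  0.0019] shift now-axes [-36.069  -6.389  -0.093] final-axes [-36.081  -6.319  -0.194]
```

```bash
python3 -m inch '[[[0,0,0,-1.1,-0.19,0,0.9],[0,0,0,-1.1,-0.19,0,0.9],[0,0,0,-1.1,-0.19,-0.05,0.9],[0,0,0,-1.1,-0.19,-0.05,0.9],[0,0,0,-1.1,-0.19,-0.05,0.9]]]'; python3 -m inch '[[[0,0,0,-1.1,-0.19,0,0.9],[0,0,0,-1.1,-0.19,0,0.9],[0,0,0,-1.1,-0.19,0,0.9],[0,0,0,-1.1,-0.19,0,0.9],[0,0,0,-1.1,-0.19,0,0.9]]]';python3 -m inch '[[[0,0,0,-1.1,-0.19,0,0.9],[0,0,0,-1.1,-0.19,0,0.9],[0,0,0,-1.1,-0.19,0,0.9],[0,0,0,-1.1,-0.19,0,0.9],[0,0,0,-1.1,-0.19,0,0.9]]]';python3 go.py .5 -.192 .3295 .302
```

```text
time: 21.48
ee_pos: [0.4609, 0.109, 0.3298]
tcp_rot: [0.592, 0.806, -0.001, 0.0]
contact_force: [-0.1, -0.0, -7.2]
gripper_width: 0.245
time: 21.9
ee_pos: [0.4687, 0.0469, 0.3308]
tcp_rot: [0.593, 0.805, -0.001, 0.001]
contact_force: [0.7, -0.5, -7.2]
gripper_width: 0.245
time: 22.32
ee_pos: [0.4759, -0.0152, 0.3314]
tcp_rot: [0.593, 0.805, -0.001, 0.001]
contact_force: [0.4, 0.2, -7.7]
gripper_width: 0.246
t 22.32 pos [ 0.4759 -0.0152  0.3314] F [ 0.36  0.21 -7.73] yaw 0.301
turn [-0.0004  0.0027 -0.001 ] shift now-axes [-17.596  -2.944   0.241] final-axes [-17.593  -2.961   0.194]
```

```bash
python3 -m inch '[[[0,0,0,-1.1,-0.18,0,0.9],[0,0,0,-1.1,-0.18,0.05,0.9],[0,0,0,-1.1,-0.18,0.05,0.9],[0,0,0,-1.1,-0.18,0.05,0.9],[0,0,0,-1.1,-0.18,0,0.9]]]'; python3 -m inch '[[[0,0,0,-1.1,-0.18,0,0.9],[0,0,0,-1.1,-0.18,0,0.9],[0,0,0,-1.0,-0.17,0,0.9],[0,0,0,-0.9,-0.15,0,0.9],[0,0,0,-0.8,-0.13,0,0.9]]]';python3 -m inch '[[[0,0,0,-0.7,-0.12,0,0.9],[0,0,0,-0.6,-0.1,0,0.9],[0,0,0,-0.5,-0.08,0,0.9],[0,0,0,-0.4,-0.06,0,0.9],[0,0,0,-0.3,-0.05,0,0.9]]]';python3 go.py .5 -.192 .3295 .302
```

```text
time: 22.73
ee_pos: [0.4832, -0.0772, 0.3305]
tcp_rot: [0.594, 0.805, -0.001, 0.001]
contact_force: [-0.8, 0.1, -8.5]
gripper_width: 0.248
time: 23.15
ee_pos: [0.4893, -0.1332, 0.3308]
tcp_rot: [0.594, 0.804, -0.001, 0.001]
contact_force: [-0.4, -0.4, -8.6]
gripper_width: 0.247
time: 23.57
ee_pos: [0.493, -0.162, 0.3306]
tcp_rot: [0.595, 0.804, -0.001, 0.001]
contact_force: [-0.2, 0.8, -9.0]
gripper_width: 0.249
t 23.57 pos [ 0.493  -0.162   0.3306] F [-0.19  0.8  -9.01] yaw 0.2972
turn [-0.0013  0.0032 -0.0048] shift now-axes [-3.071 -0.205  0.117] final-axes [-3.07  -0.22   0.107]
```

```bash
python3 -m inch '[[[0,0.002,-0.002,-0.35,-0.03,0,0.9],[0,0.001,-0.001,-0.45,-0.03,0,0.9],[0,0,0,-0.5,-0.03,0,0.9],[0,0,0,-0.5,-0.03,0,0.9],[0,0,0,-0.4,-0.02,0,0.9]]]';python3 -m inch '[[[0,0,0,-0.25,0,0,0.9],[0,0,0,-0.12,0,0,0.9],[0,0,0,0,0,0,0.9],[0,0,0,0,0,0,0.9]]]';python3 go.py .5 -.192 .3295 .302
python3 - <<'E'
from h import *
from cell import env
import pickle
a=[];R={}
for c,(x,y) in {"top":(240,115),"scene":(160,125)}.items():
    r=env.read_camera(c);R[c]=r; a.append(cv2.resize(r["image"][y:y+110,x:x+105,::-1],None,fx=3.8,fy=3.8,interpolation=cv2.INTER_CUBIC))
pickle.dump(R,open('R2.pkl','wb'))
cv2.imwrite('pics/st1.png',np.hstack(a))
E
```

```text
time: 23.98
ee_pos: [0.4988, -0.1847, 0.3306]
tcp_rot: [0.593, 0.806, -0.0, -0.0]
contact_force: [1.7, 0.3, -8.2]
gripper_width: 0.246
time: 24.32
ee_pos: [0.5003, -0.1896, 0.3303]
tcp_rot: [0.593, 0.805, -0.001, -0.001]
contact_force: [-0.1, -0.4, -8.4]
gripper_width: 0.244
t 24.32 pos [ 0.5003 -0.1896  0.3303] F [-0.1  -0.36 -8.4 ] yaw 0.3013
turn [-0.0016 -0.0005 -0.0007] shift now-axes [-0.222 -0.101  0.077] final-axes [-0.222 -0.101  0.077]
```

View pics/st1.png

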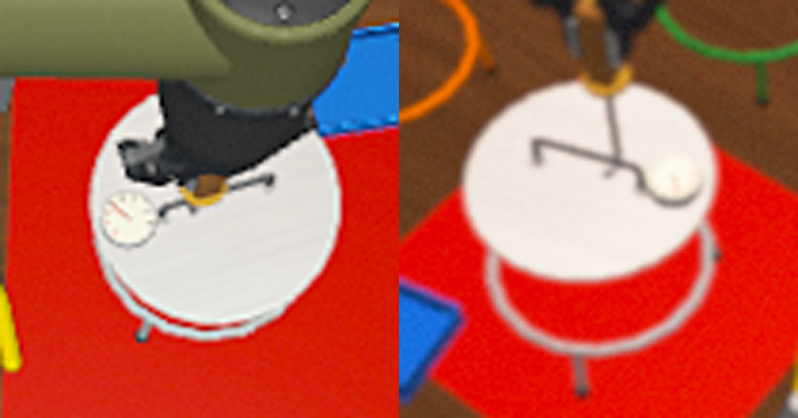

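```bash
cat > lf.py <<'E'
from h import *
from scipy.spatial import cKDTree
th=np.linspace(0,2*np.pi,721)
def lidfit(R,z,guess,seeds,cams=("top","scene"),tilt=False,lev=150):
    pts={}
    for c in cams:
        g=cv2.GaussianBlur(R[c]["image"].min(2),(3,3),0); x,y=seeds[c]; m=np.zeros(g.shape,np.uint8); w=42
        m[y-w:y+w,x-w:x+w]=(g>lev)[y-w:y+w,x-w:x+w]
        cs,_=cv2.findContours(m,cv2.RETR_EXTERNAL,cv2.CHAIN_APPROX_NONE); k=max(cs,key=cv2.contourArea); pts[c]=k[:,0].astype(float)
    def res(p,cc):
        u=np.array([-.298,.955,p[4]]) if len(p)>3 else np.array([-.298,.955,0]); v=np.array([.955,.298,p[3]]) if len(p)>3 else np.array([.955,.298,0])
        zz=p[2] if len(p)>2 else z
        P=np.r_[p[0],p[1],zz]+.098*(np.cos(th)[:,None]*v+np.sin(th)[:,None]*u)
        return np.concatenate([cKDTree(proj(R[c],P)).query(pts[c])[0] for c in cc])
    for cc in [[c] for c in cams]+[list(cams)]:
        s=least_squares(res,guess,args=(cc,),loss='soft_l1',f_scale=.3,diff_step=1e-3); print(cc,np.round(s.x,4),round(float(np.median(s.fun)),2))
    if tilt:
        s=least_squares(res,[*s.x,z,0.001,.001],args=(list(cams),),loss='soft_l1',f_scale=.3,diff_step=1e-3,x_scale=[.01,.01,.01,.01,.01]); print("full x y z slopes(+x up,+y up)",np.round(s.x,4),round(float(np.median(s.fun)),2))
E
python3 - <<'E'
from lf import *; import pickle
R=pickle.load(open('R2.pkl','rb'))
lidfit(R,.1694,[.5165,-.211],{"top":(296,168),"scene":(215,173)},tilt=True)
E
```

```text
['top'] [ 0.5019 -0.2072] 1.8
['scene'] [ 0.5183 -0.2051] 1.12
['top', 'scene'] [ 0.5132 -0.206 ] 1.7
full x y z slopes(+x up,+y up) [ 0.5084 -0.2105  0.1261 -0.3066 -0.2312] 2.27
```

```bash
python3 - <<'E'
s=open('lf.py').read()
s=s.replace("k=max(cs,key=cv2.contourArea); pts[c]=k[:,0].astype(float)","""k=max(cs,key=cv2.contourArea)
        h=cv2.convexHull(k); P=k[:,0].astype(float); d=np.array([cv2.pointPolygonTest(h,(float(a),float(b)),True) for a,b in P]); pts[c]=P[d<.8]; print(c,len(P),len(pts[c]))""")
open('lf.py','w').write(s)
E
python3 - <<'E'
from lf import *; import pickle
R=pickle.load(open('R2.pkl','rb'))
for lev in(160,185,200):
    print(lev);lidfit(R,.1694,[.5165,-.211],{"top":(296,168),"scene":(215,173)},tilt=False,lev=lev)
for c,(x,y) in {"top":(296,190),"scene":(215,190)}.items():
    print(c,R[c]["image"].min(2)[y:y+20:1,x], R[c]["image"].min(2)[y-20,x-45:x+45:3])
E
```

```text
160
top 259 142
scene 265 152
['top'] [ 0.5066 -0.2056] 0.85
['scene'] [ 0.5158 -0.2085] 0.48
['top', 'scene'] [ 0.513  -0.2077] 0.76
185
top 253 131
scene 288 151
['top'] [ 0.515  -0.2073] 0.92
['scene'] [ 0.5144 -0.2089] 0.72
['top', 'scene'] [ 0.5145 -0.2083] 0.8
200
top 249 137
scene 289 149
['top'] [ 0.5168 -0.208 ] 0.95
['scene'] [ 0.5133 -0.2091] 1.03
['top', 'scene'] [ 0.5157 -0.2092] 1.13
top [222 224 224 223 224 226 227 227 228 217 118  40 194 198 121   2  10  11
   9  20] [  3   0   7   3  98 218 210 198 228 200 161 169 220 100 224 222 218 217
 216 217 218 218 218 219 218 217 146   0   0   0]
scene [229 230 231 233 235 235 228 194 114  41   0   0   0   0   0   0   0   0
   0   0] [ 35  33  85 221 224 222 225 226 225 224 225 228 225 227 221 154 220 183
 173 231 237 235 231 219 192   0   0   0  21  31]
```

```bash
cat > ef.py <<'E'
from h import *
def edges(R,c,ctr,z,r,lev=115,rng=6):
    g=R[c]["image"].min(2).astype(np.float32); out=[];A=[]
    for a in np.arange(0,2*np.pi,np.pi/60):
        P=np.array([ctr[0]+r*np.cos(a),ctr[1]+r*np.sin(a),z]); e=np.array([np.cos(a),np.sin(a),0])
        p=proj(R[c],P)[0]; q=proj(R[c],P+.01*np.array([-e[1],e[0],0]))[0]; d=(q-p)/np.linalg.norm(q-p); n=np.array([-d[1],d[0]]); 
        if (proj(R[c],P+.01*e)[0]-p)@n<0:n=-n
        s=np.arange(-rng,rng+.01,.1); L=(p+s[:,None]*n).astype(np.float32)
        v=cv2.remap(g,L[None,:,0].copy(),L[None,:,1].copy(),cv2.INTER_LINEAR)[0]
        if v[:15].min()<185: continue
        k=np.nonzero(v<lev)[0]
        if len(k)==0 or v[min(k[0]+10,len(v)-1)]>75: continue
        out.append(p+s[k[0]]*n); A.append(a)
    return np.array(out),np.array(A)
from scipy.spatial import cKDTree
th=np.linspace(0,2*np.pi,1441)
def fit(R,c,ctr,z,r):
    x=np.array(ctr,float)
    for it in range(3):
        p,A=edges(R,c,x,z,r)
        f=lambda q:cKDTree(proj(R[c],np.c_[q[0]+r*np.cos(th),q[1]+r*np.sin(th),0*th+z])).query(p)[0]
        s=least_squares(f,x,loss='soft_l1',f_scale=.3,diff_step=1e-3); x=s.x
    return x,len(p),np.round(np.percentile(f(x),[50,90]),2),p,A
if __name__=="__main__":
    import pickle
    R=pickle.load(open('R2.pkl','rb'))
    for c in R:
        for z in(.1654,.1694): print(c,z,fit(R,c,(.5155,-.208),z,.098)[:3])
    R=pickle.load(open('R0.pkl','rb'))
E
python3 ef.py
```

```text
top 0.1654 (array([ 0.51226905, -0.20747111]), 76, array([0.45, 1.75]))
top 0.1694 (array([ 0.51170421, -0.20714701]), 76, array([0.3 , 1.75]))
scene 0.1654 (array([ 0.51587565, -0.20986651]), 108, array([0.8, 1.5]))
scene 0.1694 (array([ 0.51754454, -0.20778279]), 108, array([0.69, 1.24]))
```

```bash
python3 -m inch '[[[-0.001,0,0,-0.12,0.02,0.2,0.9],[0,0,0,-0.12,0.02,0.5,0.9],[0,0,0,-0.06,0.01,0.8,0.9],[0,0,0,0,0,0.9,0.9],[0,0,0,0,0,1,0.9]]]';python3 -m inch '[[[0,0,0,0,0,1,0.9],[0,0,0,0,0,0.9,0.9],[0,0,0,0,0,0.6,0.9],[0,0,0,0,0,0.3,0.9],[0,0,0,0,0,0,0.9]]]';python3 go.py .502 -.1928 .2575 .302
```

```text
time: 24.83
ee_pos: [0.5023, -0.1921, 0.2958]
tcp_rot: [0.593, 0.806, 0.001, 0.002]
contact_force: [-0.4, -0.3, -8.5]
gripper_width: 0.245
time: 25.25
ee_pos: [0.5007, -0.1914, 0.2589]
tcp_rot: [0.592, 0.806, -0.001, -0.002]
contact_force: [-0.5, 0.6, -7.8]
gripper_width: 0.241
t 25.25 pos [ 0.5007 -0.1914  0.2589] F [-0.51  0.58 -7.79] yaw 0.3026
turn [-0.0036 -0.0029  0.0006] shift now-axes [-0.174  0.078  0.137] final-axes [-0.174  0.077  0.137]
```

Run:
```python
from ef import *
from cell import env
import pickle
R={c:env.read_camera(c) for c in("top","scene")}; pickle.dump(R,open('R3.pkl','wb'))
for c in R: print(c,fit(R,c,(.515,-.209),.098,.098)[:3])
a=[cv2.resize(R[c]["image"][y:y+110,x:x+105,::-1],None,fx=3.8,fy=3.8,interpolation=cv2.INTER_CUBIC) for c,(x,y) in {"top":(240,115),"scene":(160,135)}.items()]
cv2.imwrite('pics/st2.png',np.hstack(a))
```

```text
top (array([ 0.51186711, -0.20830163]), 83, array([0.2 , 0.48]))
scene (array([ 0.51764358, -0.20964135]), 104, array([0.79, 2.63]))
```

View pics/st2.png

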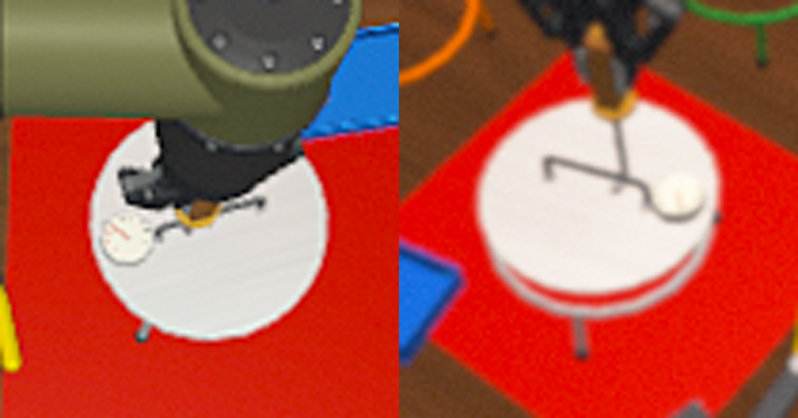

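Both views show the lid level above the silver ring; only its near arc shows below in scene, around (210,215). Vision asks for about (+2,−2) mm and geometry for about 0, so I take (+1.5,−1.5) and go down slowly.

```bash
python3 -m inch '[[[-0.003,-0.002,0,-0.1,0.06,0.2,0.9],[0,0,0,-0.08,0.04,0.4,0.9],[0,0,0,0,0,0.5,0.9],[0,0,0,0,0,0.4,0.9],[0,0,0,0,0,0.2,0.9]]]';python3 -m inch '[[[0,0,0,0,0,0,0.9],[0,0,0,0,0,0,0.9]]]';python3 go.py .502 -.1930 .225 .302
```

```text
time: 25.77
ee_pos: [0.5038, -0.1935, 0.2446]
tcp_rot: [0.592, 0.806, 0.002, 0.003]
contact_force: [-0.2, 1.0, -7.5]
gripper_width: 0.248
time: 25.93
ee_pos: [0.5035, -0.1934, 0.2436]
tcp_rot: [0.592, 0.806, 0.001, 0.002]
contact_force: [-0.5, -1.3, -6.2]
gripper_width: 0.241
t 25.93 pos [ 0.5035 -0.1934  0.2436] F [-0.49 -1.26 -6.22] yaw 0.3025
turn [0.0045 0.002  0.0005] shift now-axes [ 0.086 -0.142  1.856] final-axes [ 0.082 -0.133  1.857]
```

Run:
```python
from ef import *
from cell import env
import pickle
R={c:env.read_camera(c) for c in("top","scene")}
for c in R: print(c,fit(R,c,(.517,-.211),.083,.098)[:3])
a=[cv2.resize(R[c]["image"][y:y+80,x:x+80,::-1],None,fx=5,fy=5,interpolation=cv2.INTER_CUBIC) for c,(x,y) in {"top":(255,135),"scene":(175,150)}.items()]
cv2.imwrite('pics/st3.png',np.hstack(a))
```

```text
top (array([ 0.51487752, -0.21001384]), 82, array([0.25, 0.6 ]))
scene (array([ 0.52442171, -0.20609835]), 109, array([1.35, 2.22]))
```

View pics/st3.png

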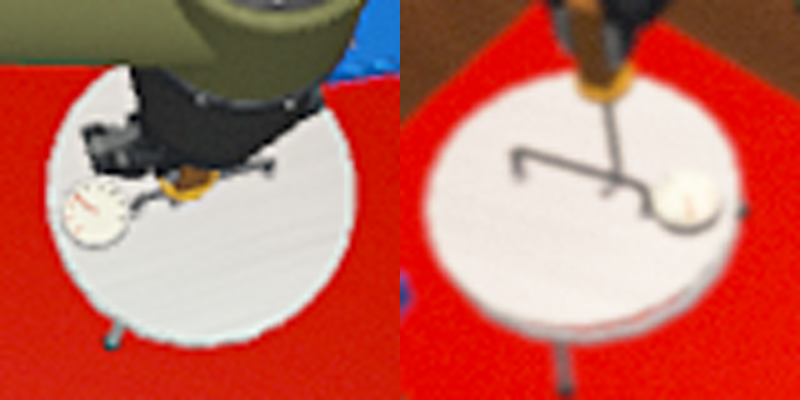

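Run:
```python
from ef import *
from cell import env
import pickle
r=env.read_camera("scene"); r0=pickle.load(open('R0.pkl','rb'))["scene"]
def up(im): return cv2.resize(im[150:240,170:255,::-1],None,fx=4.6,fy=4.6,interpolation=cv2.INTER_CUBIC)
def dr(b,x,y,z,rad,col):
    p=proj(r,np.c_[x+rad*np.cos(th),y+rad*np.sin(th),0*th+z]); q=((p-[170,150]+.5)*4.6).astype(int)
    cv2.polylines(b,[q.reshape(-1,1,2)],True,col,1)
a=up(r0["image"]); b=up(r["image"])
dr(a,.5177,-.2122,.056,.096,(255,0,0));dr(a,.5177,-.2122,.06,.088,(255,0,0))
dr(b,.5177,-.2122,.056,.096,(255,0,0)); dr(b,.5177,-.2122,.083,.098,(0,160,0))
cv2.imwrite('pics/st4.png',np.hstack([a,b]))
```

```text
(no output)
```

View pics/st4.png

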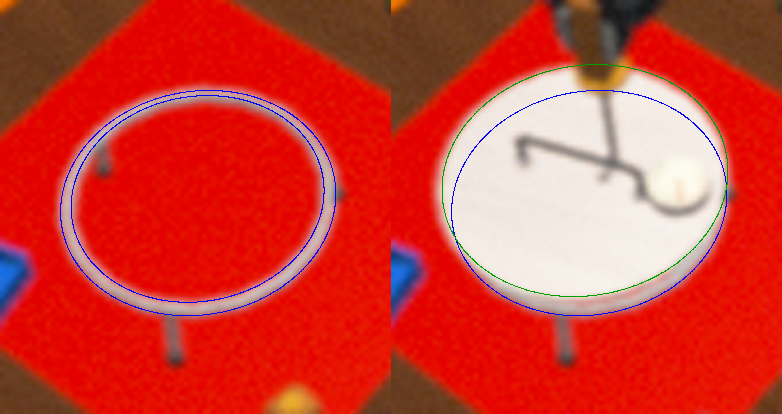

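The overlay shows the lid outline within about 1 px (2–3 mm) of concentric with the ring. A small correction, then a slow descent with a force check.

```bash
python3 -m inch '[[[0.004,0.002,0,0.06,-0.1,0.2,0.9],[0,0,0,0,0,0.3,0.9],[0,0,0,0,0,0.2,0.9],[0,0,0,0,0,0,0.9]]]';python3 go.py .502 -.1930 .225 .302
```

```text
time: 26.42
ee_pos: [0.5026, -0.1931, 0.2368]
tcp_rot: [0.592, 0.806, 0.001, 0.001]
contact_force: [0.2, 1.0, -7.5]
gripper_width: 0.242
t 26.42 pos [ 0.5026 -0.1931  0.2368] F [ 0.2   0.97 -7.54] yaw 0.3025
turn [0.0015 0.0003 0.0005] shift now-axes [ 0.027 -0.057  1.176] final-axes [ 0.027 -0.056  1.176]
```

```bash
python3 -m inch '[[[0,0,0,0,0,0.2,0.9],[0,0,0,0,0,0.2,0.9],[0,0,0,0,0,0,0.9]]]';python3 -m inch '[[[0,0,0,0,0,0.2,0.9],[0,0,0,0,0,0,0.9]]]';python3 rd.py 3;python3 go.py .502 -.1930 .225 .302
```

```text
time: 26.67
ee_pos: [0.5026, -0.1931, 0.2322]
tcp_rot: [0.592, 0.806, 0.0, 0.0]
contact_force: [-1.2, -0.1, -7.8]
gripper_width: 0.25
time: 26.83
ee_pos: [0.5025, -0.1931, 0.2298]
tcp_rot: [0.592, 0.806, 0.0, 0.0]
contact_force: [-0.8, 0.3, -9.2]
gripper_width: 0.24
t 26.98
F [ 0.035 -0.    -7.391] sd [0.25  0.039 0.249]
T [-0.046  0.048  0.023] sd [0.03  0.003 0.032]
E [ 1.4000e-02 -3.2137e+01  3.8922e+01  8.3910e+00  6.0000e-02  0.0000e+00] sd [0.004 0.027 0.022 0.013 0.01  0.   ]
P [ 0.50267 -0.1932   0.2304 ] [1.3e-04 4.0e-05 4.0e-04]
t 26.98 pos [ 0.5027 -0.1932  0.2306] F [ 0.38 -0.05 -7.58] yaw 0.3025
turn [0.0019 0.0009 0.0005] shift now-axes [ 0.042 -0.065  0.559] final-axes [ 0.042 -0.064  0.559]
```

```bash
python3 -m inch '[[[0,0,0,0,0,0.2,0.9],[0,0,0,0,0,0,0.9]]]';python3 -m inch '[[[0,0,0,0,0,0.2,0.9],[0,0,0,0,0,0,0.9]]]';python3 -m inch '[[[0,0,0,0,0,0.15,0.9],[0,0,0,0,0,0,0.9]]]'
```

```text
time: 27.15
ee_pos: [0.5028, -0.1932, 0.2287]
tcp_rot: [0.593, 0.806, 0.001, 0.001]
contact_force: [-0.3, 1.2, -7.6]
gripper_width: 0.25
time: 27.32
ee_pos: [0.5029, -0.1932, 0.2265]
tcp_rot: [0.592, 0.806, 0.001, 0.001]
contact_force: [0.1, 0.8, -8.5]
gripper_width: 0.25
time: 27.48
ee_pos: [0.5031, -0.1934, 0.2256]
tcp_rot: [0.592, 0.806, 0.001, 0.002]
contact_force: [0.6, -0.3, -7.3]
gripper_width: 0.242
```

```bash
python3 -m inch '[[[0,0,0,0,-0.02,0.2,0.9],[0,0,0,0,0,0,0.9]]]';python3 -m inch '[[[0,0,0,0,0,0.2,0.9],[0,0,0,0,0,0,0.9]]]';python3 -m inch '[[[0,0,0,0,0,0.15,0.9],[0,0,0,0,0,0,0.9]]]'
```

```text
time: 27.65
ee_pos: [0.5035, -0.194, 0.2254]
tcp_rot: [0.592, 0.806, 0.001, 0.004]
contact_force: [-0.7, 0.3, -7.2]
gripper_width: 0.248
time: 27.82
ee_pos: [0.5041, -0.1944, 0.2252]
tcp_rot: [0.592, 0.806, 0.002, 0.005]
contact_force: [-0.7, 0.2, -2.8]
gripper_width: 0.242
time: 27.98
ee_pos: [0.5045, -0.1946, 0.2248]
tcp_rot: [0.592, 0.806, 0.002, 0.006]
contact_force: [0.5, 0.2, -2.0]
gripper_width: 0.245
```

```bash
python3 go.py .5027 -.1933 .2205 .302
python3 - <<'E'
from h import *
from cell import env
a=[]
for c,(x,y) in {"top":(255,135),"scene":(175,155)}.items():
    r=env.read_camera(c); a.append(cv2.resize(r["image"][y:y+80,x:x+80,::-1],None,fx=5,fy=5,interpolation=cv2.INTER_CUBIC))
cv2.imwrite('pics/st5.png',np.hstack(a))
E
python3 chk.py
```

```text
t 27.98 pos [ 0.5045 -0.1946  0.2248] F [ 0.53  0.15 -2.03] yaw 0.3026
turn [0.0105 0.008  0.0006] shift now-axes [ 0.183 -0.133  0.425] final-axes [ 0.18  -0.128  0.428]
stem floor {'scene': array([218., 187.]), 'top': array([290.1, 175.6])}
hook {'scene': array([216.7, 189.4]), 'top': array([289.2, 172.7])}
tip {'scene': array([214.7, 191.2]), 'top': array([288.1, 168.1])}
bottom {'scene': array([216.9, 190.7]), 'top': array([289. , 173.2])}
guard {'scene': array([215.4, 169.3]), 'top': array([292.2, 169.5])}
bar mid {'scene': array([342.6, 240.8]), 'top': array([156.4, 183.8])}
```

View pics/st5.png

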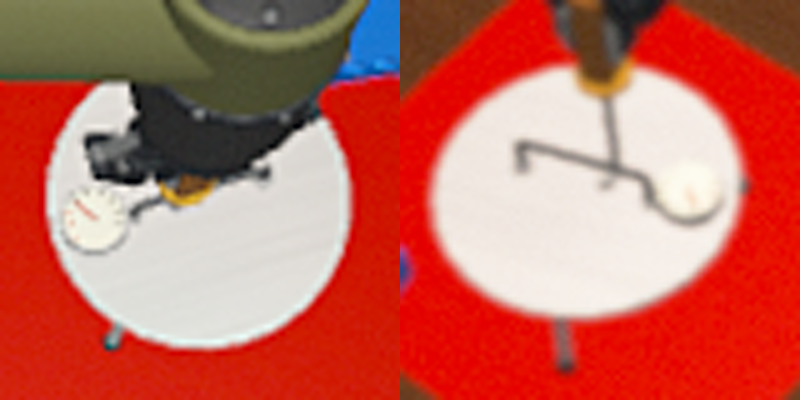

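The lid covers the ring evenly in both views and looks level, and the load is off the lifter. Next I lower the hook under the bar and back out.

```bash
python3 -m inch '[[[0.003,0.002,0,0,0,0.3,0.9],[0.003,0.002,0,0,0,0.3,0.9],[0.003,0.002,0,0,0,0.2,0.9],[0,0,0,0,0,0,0.9]]]';python3 go.py .5045 -.1946 .213 .302; python3 chk.py | head -3
```

```text
time: 28.42
ee_pos: [0.5048, -0.1949, 0.2168]
tcp_rot: [0.592, 0.806, 0.0, 0.001]
contact_force: [-0.2, -0.3, -1.7]
gripper_width: 0.244
t 28.42 pos [ 0.5048 -0.1949  0.2168] F [-0.16 -0.28 -1.7 ] yaw 0.3025
turn [0.0019 0.0022 0.0005] shift now-axes [ 0.036 -0.025  0.38 ] final-axes [ 0.035 -0.024  0.38 ]
stem floor {'scene': array([218.5, 188.4]), 'top': array([289.8, 176.5])}
hook {'scene': array([217.2, 190.8]), 'top': array([288.9, 173.5])}
tip {'scene': array([215.3, 192.6]), 'top': array([287.8, 168.9])}
```

```bash
python3 -m inch '[[[0.001,0.001,0,0,0,0.3,0.9],[0,0,0,0,-0.02,0.05,0.9],[0,0,0,0,0,0,0.9]]]';python3 go.py .5045 -.1946 .213 .302
```

```text
time: 28.67
ee_pos: [0.5047, -0.195, 0.2126]
tcp_rot: [0.592, 0.806, -0.0, 0.0]
contact_force: [-0.4, 0.2, -1.8]
gripper_width: 0.247
t 28.67 pos [ 0.5047 -0.195   0.2126] F [-0.4   0.21 -1.76] yaw 0.3025
turn [0.0002 0.0011 0.0005] shift now-axes [ 0.043 -0.008 -0.037] final-axes [ 0.043 -0.008 -0.037]
```

```bash
python3 -m inch '[[[0,0,0,0,-0.3,0,0.9],[0,0,0,0,-0.4,0,0.9],[0,0,0,0,-0.4,0,0.9]]]';python3 -m inch '[[[0,0,0,0,-0.6,0,0.9],[0,0,0,0,-0.6,0,0.9],[0,0,0,0,-0.6,0,0.9],[0,0,0,0,-0.4,0,0.9],[0,0,0,0,0,0,0.9]]]';python3 go.py .5045 -.1946 .213 .302;  python3 - <<'E'
from h import *
from cell import env
a=[]
for c,(x,y) in {"top":(255,135),"scene":(175,140)}.items():
    r=env.read_camera(c); a.append(cv2.resize(r["image"][y:y+90,x:x+80,::-1],None,fx=5,fy=5,interpolation=cv2.INTER_CUBIC))
cv2.imwrite('pics/st6.png',np.hstack(a))
E
```

```text
time: 28.92
ee_pos: [0.4938, -0.1983, 0.2123]
tcp_rot: [0.592, 0.806, -0.0, 0.0]
contact_force: [0.6, -0.3, -1.6]
gripper_width: 0.247
time: 29.33
ee_pos: [0.4694, -0.206, 0.2132]
tcp_rot: [0.593, 0.806, -0.0, 0.001]
contact_force: [0.3, -0.2, -2.6]
gripper_width: 0.247
t 29.33 pos [ 0.4694 -0.206   0.2132] F [ 0.26 -0.23 -2.63] yaw 0.3024
turn [0.0009 0.0016 0.0004] shift now-axes [0.046 3.69  0.019] final-axes [0.048 3.69  0.016]
```

View pics/st6.png

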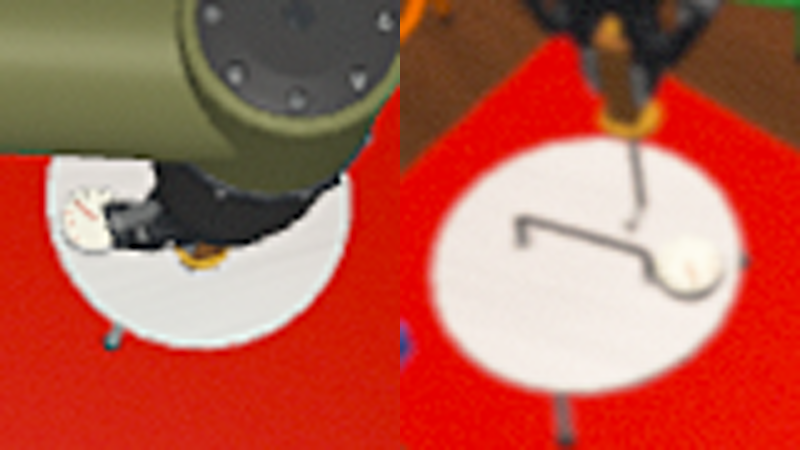

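The hook is clear of the loop (scene tip about (221,185), bar at (205–225,184–190)). I raise it and go back to the rack.

```bash
python3 -m inch '[[[0,0,0,0,0,-1,0.9],[0,0,0,0,0,-2,0.9],[0,0,0,0,0,-2.5,0.9],[0,0,0,0,0,-2,0.9],[0,0,0,0,0,-1,0.9]]]';python3 go.py .580 .0233 .28 -.225
```

```text
time: 29.85
ee_pos: [0.4693, -0.2054, 0.3001]
tcp_rot: [0.592, 0.806, -0.002, -0.002]
contact_force: [0.4, 0.8, -0.9]
gripper_width: 0.243
t 29.85 pos [ 0.4693 -0.2054  0.3001] F [ 0.42  0.82 -0.94] yaw 0.3028
turn [-4.900e-03  3.000e-04  5.278e-01] shift now-axes [18.522 17.396  1.945] final-axes [24.76   5.691  2.009]
```

```bash
python3 -m inch '[[[-0.001,0,0.105,1.2,1.2,0,0.9],[-0.001,0,0.105,2,1.5,0,0.9],[0,0,0.105,2.4,1.4,0,0.9],[0,0,0.105,2.6,1.2,0,0.9],[0,0,0.105,2.7,1,0,0.9]]]';python3 go.py .580 .0233 .28 -.225
```

```text
time: 30.27
ee_pos: [0.5279, -0.0917, 0.3074]
tcp_rot: [0.79, 0.614, 0.002, 0.003]
contact_force: [0.5, -0.6, -1.7]
gripper_width: 0.245
t 30.27 pos [ 0.5279 -0.0917  0.3074] F [ 0.47 -0.57 -1.73] yaw -0.2498
turn [ 0.0067  0.0006 -0.0248] shift now-axes [12.43   2.189  2.745] final-axes [12.371  2.515  2.736]
```

```bash
python3 -m inch '[[[0.006,0,-0.02,2.4,0.5,0.5,0.9],[0,0,0,2.4,0.5,0.5,0.9],[0,0,0,2,0.5,0.5,0.9],[0,0,0,1.2,0.3,0.3,0.9],[0,0,0,0.4,0.1,0,0.9]]]';python3 -m inch '[[[0,0,0,0,0,0,0.9],[0,0,0,0,0,0,0.9]]]';python3 go.py .580 .0233 .20 -.225
```

```text
time: 30.68
ee_pos: [0.5699, -0.0058, 0.2883]
tcp_rot: [0.784, 0.621, -0.0, -0.0]
contact_force: [0.3, -0.9, -2.2]
gripper_width: 0.244
time: 30.85
ee_pos: [0.57, -0.0055, 0.288]
tcp_rot: [0.784, 0.621, -0.001, -0.0]
contact_force: [0.0, -0.6, -0.6]
gripper_width: 0.243
t 30.85 pos [ 0.57   -0.0055  0.288 ] F [ 0.05 -0.59 -0.56] yaw -0.2299
turn [-0.0018  0.0014 -0.0049] shift now-axes [3.048 0.328 8.792] final-axes [3.034 0.327 8.797]
```

```bash
python3 -m inch '[[[-0.001,0.001,-0.004,1.2,0.1,0.6,0.9],[0,0,0,1.2,0.1,1.5,0.9],[0,0,0,0.4,0.1,2,0.9],[0,0,0,0,0,2,0.9],[0,0,0,0,0,1,0.9]]]';python3 -m inch '[[[0,0,0,0,0,0,0.9],[0,0,0,0,0,0,0.9]]]';python3 go.py .580 .0233 .195 -.225
```

```text
time: 31.27
ee_pos: [0.5808, 0.0186, 0.2204]
tcp_rot: [0.784, 0.621, 0.004, 0.002]
contact_force: [0.0, -0.1, -2.2]
gripper_width: 0.245
time: 31.43
ee_pos: [0.5798, 0.0174, 0.2185]
tcp_rot: [0.784, 0.62, 0.003, 0.002]
contact_force: [-0.9, -0.4, -1.4]
gripper_width: 0.248
t 31.43 pos [0.5798 0.0174 0.2185] F [-0.93 -0.36 -1.4 ] yaw -0.2325
turn [ 0.0063 -0.0021 -0.0075] shift now-axes [ 0.57  -0.129  2.346] final-axes [ 0.576 -0.11   2.345]
```

```bash
python3 -m inch '[[[0.006,-0.002,-0.007,0.5,0,0.6,0.9],[0,0,0,0,0,0.8,0.9],[0,0,0,0,0,0.6,0.9],[0,0,0,0,0,0,0.9],[0,0,0,0,0,0,0.9]]]';python3 go.py .580 .0233 .195 -.225
```

```text
time: 31.85
ee_pos: [0.5823, 0.022, 0.2006]
tcp_rot: [0.782, 0.623, 0.002, 0.001]
contact_force: [1.0, -0.8, -1.4]
gripper_width: 0.245
t 31.85 pos [0.5823 0.022  0.2006] F [ 1.04 -0.81 -1.44] yaw -0.2261
turn [ 0.0049 -0.002  -0.0011] shift now-axes [ 0.074 -0.258  0.561] final-axes [ 0.075 -0.255  0.562]
```

```bash
python3 -m inch '[[[0.005,-0.002,-0.001,0.07,0,0.5,0.9],[0,0,0,0,0,0.2,0.9],[0,0,0,0,0,0,0.9]]]';python3 go.py .6626 .0044 .193 -.225;  python3 - <<'E'
from h import *
from cell import env
a=[]
for c,(x,y) in {"top":(195,85),"scene":(195,200)}.items():
    r=env.read_camera(c); a.append(cv2.resize(r["image"][y:y+95,x:x+80,::-1],None,fx=5,fy=5,interpolation=cv2.INTER_CUBIC))
cv2.imwrite('pics/rk1.png',np.hstack(a))
E
```

```text
time: 32.1
ee_pos: [0.5828, 0.0228, 0.1937]
tcp_rot: [0.782, 0.623, 0.0, 0.0]
contact_force: [0.3, 0.1, -2.0]
gripper_width: 0.248
t 32.1 pos [0.5828 0.0228 0.1937] F [ 0.25  0.08 -2.01] yaw -0.2249
turn [ 0.0004 -0.0002  0.0001] shift now-axes [-0.014  8.191  0.07 ] final-axes [-0.013  8.191  0.067]
```

View pics/rk1.png

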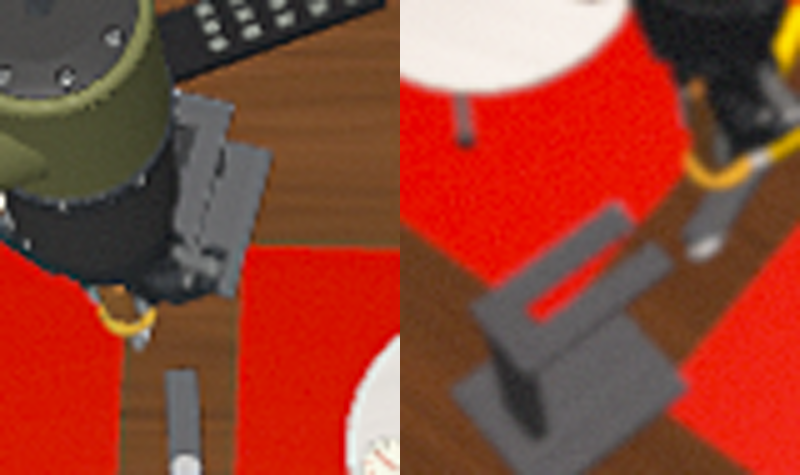

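The lifter stands in line with the gap: guard at about (338,236), gap mouth at about (322,247) in scene. I slide it in.

```bash
python3 -m inch '[[[0,0,0,0,0.8,0,0.9],[0,0,0,0,1.2,0,0.9],[0,0,0,0,1.2,0,0.9],[0,0,0,0,1,0,0.9],[0,0,0,0,0,0,0.9]]]';python3 go.py .6626 .0044 .193 -.225
```

```text
time: 32.62
ee_pos: [0.6271, 0.0128, 0.1955]
tcp_rot: [0.782, 0.624, 0.002, 0.001]
contact_force: [-0.4, -0.3, -2.5]
gripper_width: 0.245
t 32.62 pos [0.6271 0.0128 0.1955] F [-0.37 -0.28 -2.48] yaw -0.2239
turn [ 0.0035 -0.0012  0.0011] shift now-axes [-0.031  3.65   0.264] final-axes [-0.027  3.651  0.251]
```

```bash
python3 -m inch '[[[0.003,-0.001,0.001,-0.03,0.7,0.1,0.9],[0,0,0,0,0.9,0,0.9],[0,0,0,0,0.9,0,0.9],[0,0,0,0,0.6,0,0.9],[0,0,0,0,0,0,0.9]]]';python3 go.py .6626 .0044 .193 -.225
```

```text
time: 33.03
ee_pos: [0.6597, 0.0048, 0.1942]
tcp_rot: [0.782, 0.623, -0.0, -0.0]
contact_force: [-0.2, 0.5, -1.7]
gripper_width: 0.245
t 33.03 pos [0.6597 0.0048 0.1942] F [-0.17  0.52 -1.66] yaw -0.2251
turn [-0.0003  0.0001 -0.0001] shift now-axes [0.024 0.292 0.121] final-axes [0.024 0.292 0.121]
```

Now down to the original height, 0.1779.

```bash
python3 -m inch '[[[0,0,0,0.02,0.2,0.2,0.9],[0,0,0,0,0,0.5,0.9],[0,0,0,0,0,0.4,0.9],[0,0,0,0,0,0,0.9]]]';python3 go.py .6626 .0044 .1779 -.225
```

```text
time: 33.37
ee_pos: [0.6614, 0.0047, 0.1818]
tcp_rot: [0.782, 0.623, -0.0, -0.0]
contact_force: [-0.7, 0.8, -1.3]
gripper_width: 0.244
t 33.37 pos [0.6614 0.0047 0.1818] F [-0.7   0.79 -1.34] yaw -0.2252
turn [-0.001  -0.     -0.0002] shift now-axes [-0.008  0.123  0.392] final-axes [-0.008  0.123  0.392]
```

```bash
python3 -m inch '[[[0,0,0,0,0,0.2,0.9],[0,0,0,0,0,0,0.9]]]';python3 -m inch '[[[0,0,0,0,0,0.15,0.9],[0,0,0,0,0,0,0.9]]]';python3 -m inch '[[[0,0,0,0,0,0.1,0.9],[0,0,0,0,0,0,0.9]]]'; python3 rd.py 3
```

```text
time: 33.53
ee_pos: [0.6608, 0.0049, 0.1793]
tcp_rot: [0.782, 0.623, -0.001, -0.001]
contact_force: [-0.2, 0.7, -2.3]
gripper_width: 0.244
time: 33.7
ee_pos: [0.6608, 0.005, 0.1783]
tcp_rot: [0.782, 0.623, -0.0, -0.0]
contact_force: [1.2, 0.2, -1.7]
gripper_width: 0.248
time: 33.87
ee_pos: [0.6609, 0.005, 0.1782]
tcp_rot: [0.782, 0.624, 0.0, 0.0]
contact_force: [0.2, -0.8, -2.1]
gripper_width: 0.243
t 34.02
F [ 0.109 -0.434 -1.509] sd [0.651 0.043 0.72 ]
T [0.037 0.037 0.008] sd [0.063 0.045 0.04 ]
E [-2.7000e-02 -4.5903e+01  3.5425e+01  7.2300e+00  1.3000e-02 -0.0000e+00] sd [0.066 0.228 0.187 0.035 0.021 0.   ]
P [0.66092 0.00503 0.17805] [5.0e-05 1.0e-05 1.4e-04]
```

```bash
python3 -m inch '[[[0,0,0,0,0,0.1,0.9],[0,0,0,0,0,0,0.9]]]'; python3 -m inch '[[[0,0,0,0,0,0.1,0.9],[0,0,0,0,0,0,0.9]]]';python3 rd.py 2; python3 go.py .6626 .0044 .1779 -.225
```

```text
time: 34.18
ee_pos: [0.661, 0.005, 0.1781]
tcp_rot: [0.782, 0.624, 0.001, 0.0]
contact_force: [-0.0, 0.0, -2.1]
gripper_width: 0.243
time: 34.35
ee_pos: [0.6611, 0.0051, 0.178]
tcp_rot: [0.782, 0.624, 0.001, 0.001]
contact_force: [-0.9, -0.4, -2.1]
gripper_width: 0.247
t 34.45
F [-0.921  0.75   0.586] sd [0.459 0.232 0.246]
T [ 0.193  0.347 -0.031] sd [0.026 0.007 0.012]
E [-3.7100e-01 -4.4352e+01  3.4347e+01  6.9780e+00  1.9900e-01  9.0000e-03] sd [0.014 0.088 0.012 0.021 0.002 0.   ]
P [0.66119 0.00505 0.17797] [1.e-05 2.e-05 2.e-05]
t 34.45 pos [0.6612 0.0051 0.178 ] F [-0.46  0.98  0.83] yaw -0.224
turn [ 0.0023 -0.0006  0.001 ] shift now-axes [-0.033  0.153  0.006] final-axes [-0.033  0.153  0.006]
```

The guard rests on the tines (the weight has left the wrist). I open and retreat straight up.

```bash
python3 -m inch '[[[0,0,0,0,0,0,0.6],[0,0,0,0,0,0,0.4],[0,0,0,0,0,0,0.2],[0,0,0,0,0,0,0],[0,0,0,0,0,0,0]]]';python3 -m inch '[[[0,0,0,0,0,-0.5,0],[0,0,0,0,0,-1.5,0],[0,0,0,0,0,-2.5,0],[0,0,0,0,0,-2.5,0],[0,0,0,0,0,-2,0]]]';python3 -m inch '[[[0,0,0,0,-2,-1,0],[0,0,0,-2,-3,0,0],[0,0,0,-3,-3.5,0,0],[0,0,0,-3,-3.5,0,0],[0,0,0,-2,-2,0,0]]]'; python3 -m inch '[[[0,0,0,0,0,0,0],[0,0,0,0,0,0,0]]]'
python3 - <<'E'
from h import *
from cell import env
from ef import fit
import pickle
R={c:env.read_camera(c) for c in("top","scene")}; pickle.dump(R,open('R4.pkl','wb'))
for c in R: cv2.imwrite(f'pics/fin_{c}.png',R[c]["image"][:,:,::-1])
for c in R: print(c,fit(R,c,(.517,-.211),.064,.098)[:3])
a=[cv2.resize(R[c]["image"][y:y+75,x:x+70,::-1],None,fx=5.5,fy=5.5,interpolation=cv2.INTER_CUBIC) for c,(x,y) in {"top":(205,90),"scene":(200,225)}.items()]
cv2.imwrite('pics/fin_rack.png',np.hstack(a))
s=env.observe();print(s["time"],s["ee_pos"],s["contact_force"])
E
```

```text
time: 34.87
ee_pos: [0.6615, 0.0048, 0.1773]
tcp_rot: [0.782, 0.623, 0.001, 0.001]
contact_force: [0.6, -0.1, 0.3]
gripper_width: 0.937
time: 35.28
ee_pos: [0.6592, 0.0046, 0.2645]
tcp_rot: [0.782, 0.623, -0.004, -0.002]
contact_force: [0.3, 0.8, 0.6]
gripper_width: 0.998
time: 35.7
ee_pos: [0.5059, -0.0584, 0.2802]
tcp_rot: [0.781, 0.624, -0.002, 0.0]
contact_force: [0.3, -0.6, 0.7]
gripper_width: 1.001
time: 35.87
ee_pos: [0.5023, -0.061, 0.2842]
tcp_rot: [0.782, 0.624, 0.001, 0.002]
contact_force: [0.1, 0.4, 0.4]
gripper_width: 1.004
top (array([ 0.51657497, -0.21091832]), 109, array([0.2 , 0.42]))
scene (array([ 0.52014211, -0.21232132]), 115, array([0.62, 0.78]))
35.9667 [ 0.50322787 -0.06060515  0.28404327] [ 0.83221674 -0.01879315 -0.05753763]
```

View pics/fin_rack.png

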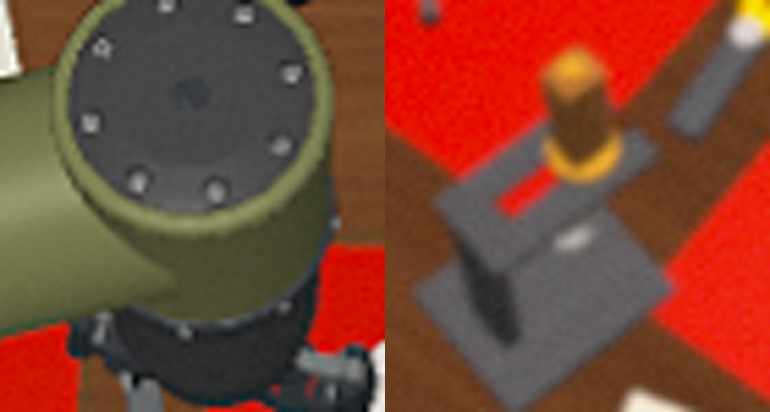

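View pics/fin_scene.png

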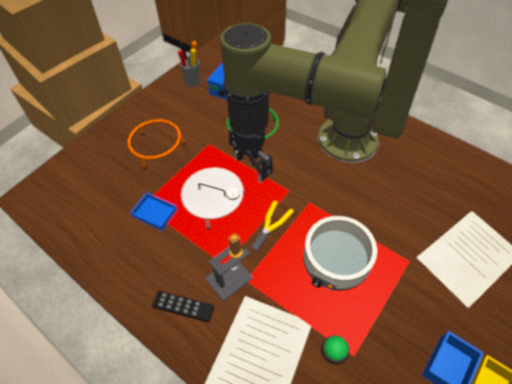

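View pics/fin_top.png

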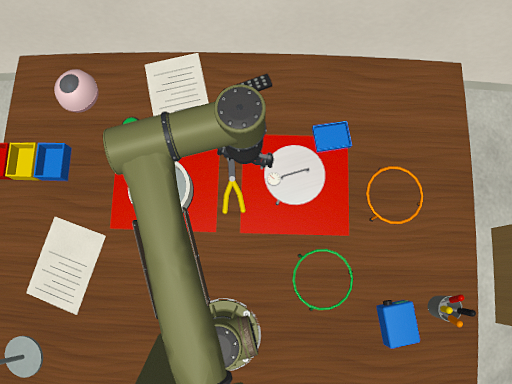

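The final pictures show the lid covering the silver ring (scene (212,193), top (295,175)), centred within about 1–2 mm. The lifter stands upright in the rack (scene (235,246)) as at the start, and the bystanders are in place. The gripper is clear of everything.

```bash
python3 -c "
from cell import env
print(env.hand_in()); print(env.observe()['time'])"
```

```text
the job is handed in; nothing more can be done
None
the job is handed in; nothing more can be done
```

The lid is seated in the silver ring stand, the lifter is back in its rack, and I handed the job in at about 36 s of the 72 s allowed. No verdict was reported.

**What I did:** Small test lifts at about 0, 34, 26 and 23.5 mm along the loop put the balance point at about 23–24 mm toward the thermometer. At that point the lid rose level, with both tilts measured at 0.01 rad or less up to about 17 mm of lift. I raised it to about 70 mm above the rim (from the arm's pose), where it still looked level. I then carried it slowly to the stand and lowered it until its weight was off the lifter. After unhooking, I hung the lifter back at its original pose and moved the arm away.

**Last checks:**
- **Lid:** the top camera puts it within about 1 mm of the ring's axis. The scene camera puts it about 2.4 mm off, some of it known fit bias. It looked level in both pictures. I did not measure its tilt in the stand.
- **Lifter:** it stands upright with its guard on the tines, checked in the scene camera only because the arm hid the rack from above. The fingers opened fully and the wrist reads no load.
- **Bystanders:** they looked unmoved by eye, though the arm hid most of the switch in the last top picture.

**Disagreements and surprises:**
- **Camera mismatch:** the two cameras differed by 2–5 mm in x on the lid's outline, so I averaged them and leaned on touch and the arm's pose.
- **Lid shift in the pot:** the lid slid about 4 mm inside the pot's mouth during the test lifts.
- **Tilt during a test lift:** one lift tilted the lid to about 0.06 rad, under the 0.12 rad limit, before I corrected the hook position.

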